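Fetch the bottom finds crate and feed it to the scanner

TASK

Get the blue finds crate out from the bottom of the stack: lift the white and green crates off and set them aside, then put the blue crate in the scanner's sloping chute and slide it down under the clear hood until it rests against the orange stop. After that restack on the dock, green at the bottom and white on top, each properly seated; keep all crates upright and leave everything else on the table where it is.

Things in the scene. Friction and masses are not known exactly. Their poses are not given: they have to be found in the camera images.
- crate_white_center (a point): White open crate, 90 long (its x) x 56 wide (y) x 50 high, 110-220 g; contents fixed, below the rim. Sides straight from 4 up; under it a foot 76 x 42 x 4, which drops with 4 play all round into the rim of the crate or dock below: stacked crates stand 46 apart. Point: its centre, 25 above its underside, z up. Either way round will do. At the start on top of the green crate.
- crate_green_center (a point): Green open crate, 90 long (its x) x 56 wide (y) x 50 high, 110-220 g; contents fixed, below the rim. Sides straight from 4 up; under it a foot 76 x 42 x 4, which drops with 4 play all round into the rim of the crate or dock below: stacked crates stand 46 apart. Point: its centre, 25 above its underside, z up. Either way round will do. At the start between blue and white.
- crate_blue_center (a point): Blue open crate, 90 long (its x) x 56 wide (y) x 50 high, 110-220 g; contents fixed, below the rim. Sides straight from 4 up; under it a foot 76 x 42 x 4, which drops with 4 play all round into the rim of the crate or dock below: stacked crates stand 46 apart. Point: its centre, 25 above its underside, z up. Either way round will do. At the start at the bottom, seated in the dock. It must go into the chute.
- dock: fixed dark steel plate 110 (x) x 74 (y) x 6 high with a yellow rim 90 x 56 outside, 84 x 50 inside, rising to 11 above the table; a crate seated on it has its underside 7 and its centre 32 above the table, crate length along x. Origin: centre of its underside; z up.
- bed: sloping chute bed, fixed. Origin: on its surface, mid-width, at the orange stop's face (stop 47 high); x points down the 14 degree slope to the stop, z square to the bed. Bed from x = -190 (open upper end) to 0; side rails 10 high, 64 apart, 74 over all. The crate lies along x and does not slide by itself. Home: its centre at x -45, y 0, z 25, its rear end at x -90.
- hood_mid (a point): clear hood over the lower part of the chute, bed x = -50 to 0, with side walls, 74 wide; underside 62 and top 66 above the bed. So the crate is set on the bed uphill of it and pushed down from its rear end, 40 of which stays outside. Point: mid of its top, bed x -25, z 66.
- station: fixed scanner that carries the chute: base plate 270 x 100 x 6 from x = -120 to 150, white box 61 high and 100 wide from x = 94 to 149. The stop is at x = 85, 24 above the table. Origin: on the table; x level, in the downhill direction of the chute; z up.
- board: empty flat white foam board, fixed, 140 (x) x 130 (y) x 4 thick, lying clear on the table; crates may be set on it. Origin: centre of its underside.
- crate_black_center (a point): bystander: black crate of the same shape as the others, standing alone. Point: its centre, 25 up.
- bowl_center (a point): bystander: terracotta bowl, 84 across, 36 high. Point: its centre, 18 up.
- jar_center (a point): bystander: glass jar with white cap, 60 across, 75 high. Point: its centre.
- amber_center (a point): bystander: amber bottle, 40 across, 95 high, beyond the stack. Point: its centre.
- soap_center (a point): bystander: blue bottle with red cap, 48 across, 150 high, beyond the scanner. Point: its centre.
- carton_center (a point): bystander: cardboard box 75 x 55 x 30 high. Point: its centre.

How it is judged:
By the outcome, as a careful person would: the job done as asked, in the order asked, and still so for the second after the job is handed in, with the robot touching nothing.
It also fails if it takes over 72 s, if anything falls off the work surface, if the arm or the gripper's body presses on something with over 40 N, if the wrist force passes 120 N, or if a joint passes its speed limit or range.

ROBOT

A 6-joint arm with a two-finger parallel gripper is mounted at the origin on the work surface. World frame = base frame: x ahead of the robot, y to its left, z up, the work surface at z = 0. Lengths are in m, angles in rad, forces in N, time in s.
With the tool pointing down it reaches from about 0.4 to 0.925 m from the base axis. Payload 3.4 kg.
Tool frame: the origin (TCP) lies on the centre line of the jaws, within the pads' length; the fingertips stand 22 mm ahead of it and the grasp point (between the pads) lies 3 mm ahead of it; z points along the fingers, y is the line along which they close (so a half turn about z gives the same grasp; the last joint's range is limited). The gripper opens to 85 mm and grips with 20 to 120 N. Pads are 22 mm wide; open, the fingers measure 114 mm over their backs; the gripper's body (76 mm by 85 mm) begins 54 mm behind the grasp point. The pads swing forward as they close: fully open they stand 13 mm farther back than shut.
Start: joints at [-0.073, 0.307, 1.506, -0, 1.328, -0.073], TCP at [0.575, -0, 0.222] pointing down, gripper open.
Joint ranges: [-3.12, 3.12], [-1.05, 2.28], [0.14, 2.33], [-1.42, 4.57], [0.1, 2.73], [-2.68, 2.68]. Speed limits (rad/s): [2.57, 2.57, 3.14, 3.14, 3.14, 3.14].

INTERFACE

Orientations are given as a unit quaternion [x, y, z, w].
In Python, from bench import robot, grab_frame, camera_params gives the robot as it stands.
- The arm moves only by the tool arm_command, never from a script. Its argument "deltas" is one flat list of numbers, 4 for each row, row after row: the shift along the tool's x, y, z in units of 0.15 m (1.0 is 0.15 m), then the turn about the tool's z in units of 90 degrees (1.0 is 90 degrees). In form: [x, y, z, roll, x, y, z, roll, ...]. A call has 1 to 12 rows; each row is the pose to reach, as a shift and turn from the pose commanded when the call began, along the tool's axes at that moment; what a row does not reach only later rows make up. A row lasts 1/10 s, in which the tool goes at most 50 mm and 8.59 degrees, less where a joint would pass 70% of its speed; a pose out of reach is approached as far as the arm can. A call with a number of a shift or a turn outside -1 to 1 is refused whole. A call with a gripper value outside its range is refused whole. "fingers" is the closure in counts, from 0 (fully open) to 255 (shut), set as the call begins (left out, the last holds). The fingers move at their own pace and stop on an object; "squeeze" is the grip in N (left out, the last holds). Time passes only in rows, so rows that repeat a pose let the fingers close. It gives the time, the measured TCP pose, the force, the opening and the grip force at its end, in the units of the state.
- robot.read_state(): the state, without advancing time (a new reading comes with each control period).
- grab_frame(name): name is "scene" or "side" or "wrist"; returns the picture (384x512x3 uint8, blue, green, red); there is no depth.
- camera_params(name): a dict with "vertical_fov" (degrees; the focal length in pixels is half the picture's height over the tangent of half this angle, whatever the lens; pixels are square), "cx", "cy" (the principal point, pixels), "R" (3x3) and "t" (3): a world point X has camera coordinates R X + t. Camera axes: x right, y down, z forward; pixel columns grow to the right and rows downward; lengths in m; the calibration is good to about 2 mm. A picture is of the moment at which its call begins: read the wrist's pose just before it. camera_params takes no time and is no camera call; for the wrist camera it gives the pose at the moment of the call.
- robot.close_job(): hands the job in; it is judged then, once.
The state is a dict: "t": time; "q": joint angles; "joint_velocities": joint speeds; "joint_efforts": joint torques, N m; "ee_pos": TCP position; "orientation": TCP orientation; "contact_force": force on the tool from outside, world axes, zero at the start; "moment": the same for the moment, N m; "grip_width": finger opening in m; "grasp_force": force on a finger pad.
Only numpy, scipy, OpenCV 4.12 (cv2) and the standard library are available. Lean on these libraries where they do the work, as an engineer would, in place of code of your own. Each camera call takes 0.05 s, during which the arm holds its last target. There are 200 camera calls.

## Working session

There is one attempt and no reset: what is moved stays moved. The work goes in short steps, Python scripts to look and compute and a tool call to move; the robot and the scene stay as the last step left them, time stands still between calls to the robot, and variables do not carry over. Pictures are saved under pics/ and viewed, at most 10 in all, crops included, and the job is handed in when it is done.

Besides the shell and the picture viewer there is one more tool, called after "Request:" as name(argument=value, ...) on one line, values as JSON. arm_command: Moves the arm, as the interface text tells. Shifts and turns lie within -1 to 1; 1 stands for 0.15 m of shift or 90 degrees of turn. Its arguments: {"type":"object","properties":{"deltas":{"type":"array","items":{"type":"number","minimum":-1,"maximum":1}},"fingers":{"type":"number"},"squeeze":{"type":"number"}},"required":["deltas"]}

```bash
ls; mkdir -p pics; python3 - <<'E'
from bench import robot, grab_frame, camera_params
import cv2, numpy as np
for n in ("scene","side"):
    cv2.imwrite(f"pics/{n}0.png",cv2.resize(grab_frame(n),(800,600),interpolation=cv2.INTER_CUBIC))
    p=camera_params(n); print(n,p, -np.array(p["R"]).T@np.array(p["t"]))
print(camera_params("wrist")); s=robot.read_state(); print(s)
E
```

```text
pics
scene {'vertical_fov': 56.270911019191836, 'cx': 250.48192999562147, 'cy': 189.6093616400108, 'R': array([[-0.00962999,  0.99986613,  0.01322806],
       [ 0.70656256,  0.01616476, -0.70746594],
       [-0.70758506,  0.00253356, -0.70662364]]), 't': array([-0.00968191, -0.38217546,  1.34754876])} [1.223443   0.01244429 0.68196176]
side {'vertical_fov': 55.17004395422625, 'cx': 260.16267374747633, 'cy': 187.01655866382868, 'R': array([[ 9.90436904e-01, -1.37966421e-01,  7.66330343e-05],
       [-7.02355899e-02, -5.04686994e-01, -8.60440585e-01],
       [ 1.18750584e-01,  8.52206726e-01, -5.09550777e-01]]), 't': array([-0.63391745,  0.1215536 ,  0.80745038])} [ 0.54050742 -0.71422745  0.51607519]
{'vertical_fov': 61.300044390184304, 'cx': 255.21947416401147, 'cy': 193.80643115498466, 'R': array([[ 9.99996385e-01,  2.11100644e-04, -2.68052892e-03],
       [ 9.46036838e-04, -9.60793840e-01,  2.77262152e-01],
       [-2.51690546e-03, -2.77263686e-01, -9.60790567e-01]]), 't': array([-0.57462906, -0.03600082,  0.37868102])}
{'t': 0.1, 'q': array([-7.35309807e-02,  3.07506335e-01,  1.50754626e+00, -2.05703068e-05,
        1.32840139e+00, -7.35071179e-02]), 'joint_velocities': array([-3.42659631e-04, -1.57034430e-03, -3.39254096e-03, -3.48812188e-04,
       -3.35952807e-05, -1.86636695e-03]), 'joint_efforts': array([ 4.70438190e-04, -4.58528459e+01, -2.52607870e+01, -1.75910814e-04,
        5.54533050e-03,  5.92343241e-08]), 'ee_pos': array([ 5.74353059e-01, -2.31104014e-06,  2.20667183e-01]), 'orientation': array([ 7.07113159e-01,  7.07099790e-01, -6.15520694e-04, -6.98117327e-04]), 'contact_force': array([ 0.50301819,  0.27051714, -0.95898767]), 'moment': array([ 0.03910551, -0.00521378, -0.01026256]), 'grasp_force': 0.0, 'grip_width': 0.08537288978367967}
```

View pics/scene0.png

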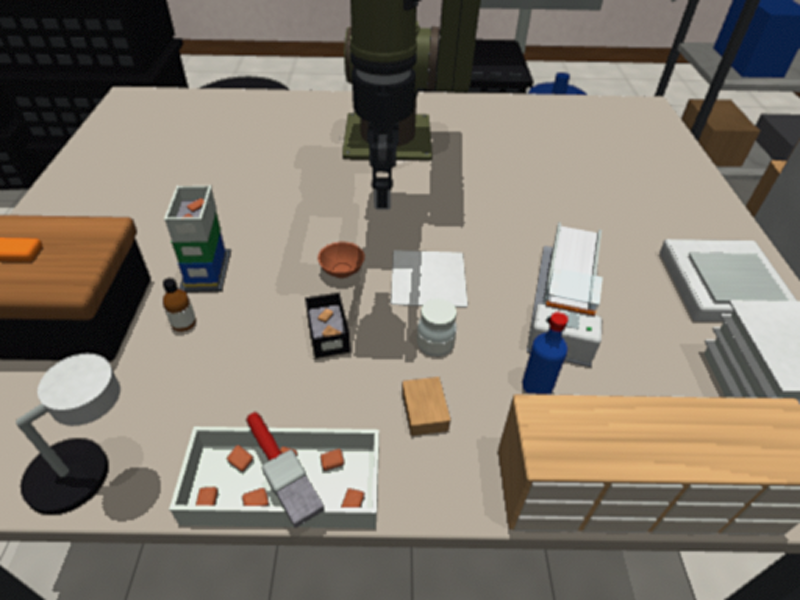

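View pics/side0.png

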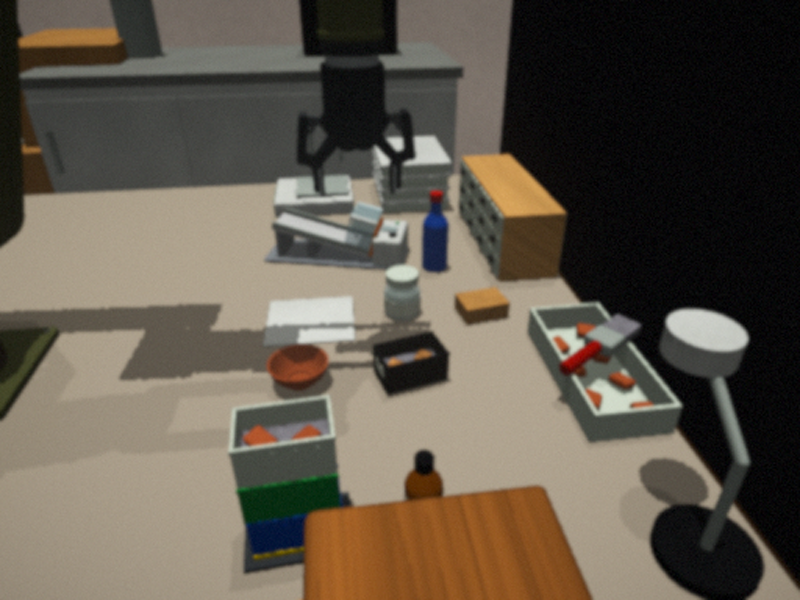

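The scene view shows the stack near (195,235), the board near (430,278), and the chute near (570,280) with its upper end toward the robot. The black crate is at (328,325), the bowl at (341,260) and the jar at (437,328). The side view confirms this, with the white rim at (230..336, 400..455).

```bash
cat > h.py <<'E'
import numpy as np, cv2
from scipy.optimize import least_squares
from bench import robot, grab_frame, camera_params
def K(p):
    f=192/np.tan(np.radians(p["vertical_fov"])/2); return f,p["cx"],p["cy"]
def ray(p,u,v):
    f,cx,cy=K(p); R=np.array(p["R"]); t=np.array(p["t"])
    return -R.T@t, R.T@np.array([(u-cx)/f,(v-cy)/f,1])
def onz(p,u,v,z):
    c,d=ray(p,u,v); return c+d*(z-c[2])/d[2]
def proj(p,X):
    f,cx,cy=K(p); c=np.atleast_2d(X)@np.array(p["R"]).T+np.array(p["t"])
    return np.c_[f*c[:,0]/c[:,2]+cx,f*c[:,1]/c[:,2]+cy]
def fitrect(p,uv,z,lx,ly,x0):
    """uv: corners in order (-,-),(+,-),(+,+),(-,+) of the local frame -> x,y,yaw"""
    uv=np.array(uv,float); L=np.array([[-1,-1],[1,-1],[1,1],[-1,1]])*[lx/2,ly/2]
    def r(q):
        c,s=np.cos(q[2]),np.sin(q[2])
        X=np.c_[L@np.array([[c,s],[-s,c]])+q[:2],np.full(4,z)]
        return (proj(p,X)-uv).ravel()
    o=least_squares(r,x0); return o.x,np.abs(o.fun).max()
E
python3 - <<'E'
from h import *
s=camera_params("scene"); d=camera_params("side"); k=1/1.5625
# corners
for n,p,L,z in [("white s",s,[(178,187),(213,187),(205,224),(171,224)],.149),("white d",d,[(230,405),(330,398),(336,445),(232,455)],.149),
 ("board s",s,[(393,252),(463,250),(467,305),(392,305)],.004),("board d",d,[(268,302),(352,298),(355,340),(265,342)],.004),
 ("jar",s,[(437,308)],.075),("bowl",s,[(341,247)],.036),("black",s,[(307,297),(338,293),(349,347),(316,355)],.05),
 ("amber",s,[(170,287)],.095),("soap",s,[(558,318)],.15),("carton",s,[(403,380),(440,377),(448,420),(412,425)],.03),
 ("hoodbox",s,[(538,306),(603,310),(600,345),(535,340)],.061),("chute up",s,[(557,228),(600,228)],.08),("tray/basket",d,[(305,515),(545,490)],.12)]:
    print(n,[np.round(onz(p,u*k,v*k,z)[:2],3).tolist() for u,v in L])
E
```

```text
white s [[0.442, -0.341], [0.44, -0.284], [0.54, -0.273], [0.541, -0.324]]
white d [[0.433, -0.284], [0.526, -0.287], [0.53, -0.349], [0.442, -0.348]]
board s [[0.428, 0.017], [0.419, 0.148], [0.563, 0.143], [0.565, 0.016]]
board d [[0.422, 0.142], [0.564, 0.136], [0.562, 0.011], [0.425, 0.024]]
jar [[0.639, 0.083]]
bowl [[0.454, -0.076]]
black [[0.595, -0.119], [0.585, -0.071], [0.697, -0.046], [0.713, -0.093]]
amber [[0.624, -0.316]]
soap [[0.726, 0.231]]
carton [[0.74, 0.033], [0.733, 0.086], [0.805, 0.093], [0.814, 0.045]]
hoodbox [[0.618, 0.242], [0.624, 0.341], [0.695, 0.318], [0.687, 0.225]]
chute up [[0.446, 0.301], [0.444, 0.377]]
tray/basket [[0.501, -0.395], [0.704, -0.397]]
```

Request:
arm_command(deltas=[-0.5,-0.14,-0.27,-0.5,-1,-0.27,-0.53,-1,-1,-0.27,-0.53,-1,-1,-0.27,-0.53,-1,-1,-0.27,-0.53,-1,-1,-0.27,-0.53,-1,-1,-0.27,-0.53,-1,-1,-0.27,-0.53,-1,-1,-0.27,-0.53,-1,-1,-0.27,-0.53,-1,-1,-0.27,-0.53,-1,-1,-0.27,-0.53,-1], fingers=0)

```text
t: 1.3
ee_pos: [0.5341, -0.1499, 0.3004]
orientation: [-0.0, 1.0, 0.0, -0.001]
contact_force: [0.1, -1.1, -0.2]
grip_width: 0.0852
grasp_force: 0.0
```

Request:
arm_command(deltas=[0.1,-0.33,0,0,0.2,-0.66,0,0,0.3,-1,0,0,0.3,-1.0,0,0,0.3,-1,0,0])

```text
t: 1.8
ee_pos: [0.4888, -0.3014, 0.3004]
orientation: [0.003, 1.0, 0.0, -0.0]
contact_force: [0.3, 0.5, 0.1]
grip_width: 0.0855
grasp_force: 0.0
```

```bash
python3 - <<'E'
from h import *
import json
s=robot.read_state(); p=camera_params("wrist"); im=grab_frame("wrist")
print(s["t"],s["ee_pos"],s["orientation"],s["q"])
np.savez("w1.npz",R=p["R"],t=p["t"],im=im)
cv2.imwrite("pics/w1.png",cv2.resize(im,(800,600),interpolation=cv2.INTER_CUBIC))
E
```

```text
1.8 [ 0.48879112 -0.30139119  0.30044846] [ 2.53355177e-03  9.99996642e-01  4.17621922e-04 -3.50520466e-04] [-6.26273055e-01  2.57184875e-01  1.37851101e+00  2.69055324e-04
  1.50695365e+00 -2.19201958e+00]
```

View pics/w1.png

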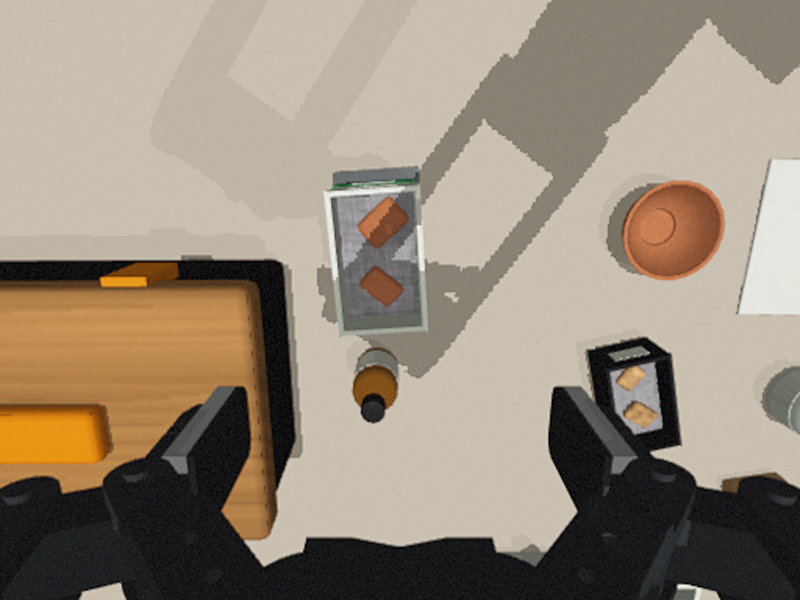

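The wrist view shows the white rim with corners (325,191), (420,184), (427,330) and (342,335). The amber bottle is below it at (375,385), and a wooden chest is to its left with its near-robot right corner at (283,262).

```bash
python3 - <<'E'
from h import *
w=dict(camera_params("wrist")); k=1/1.5625
f=np.load("w1.npz"); w["R"]=f["R"]; w["t"]=f["t"]
s=camera_params("scene")
x,e=fitrect(w,np.array([(325,191),(342,335),(427,330),(420,184)])*k,.149,.09,.056,[.49,-.31,0]); print("white",x,np.degrees(x[2]),e)
# bottom dock near edge etc
def tri(a,b):
    (c1,d1),(c2,d2)=a,b
    A=np.c_[d1,-d2]; q=np.linalg.lstsq(A,c2-c1,rcond=None)[0]; return c1+d1*q[0],c2+d2*q[1]
print("chest corner",tri(ray(w,283*k,262*k),ray(s,133*k,218*k)))
print("chest edge z.1",[onz(w,u*k,v*k,.1) for u,v in((285,262),(273,535))], "base",onz(w,298*k,455*k,0))
print("dock near edge", [onz(w,u*k,v*k,.006) for u,v in((332,171),(418,167))])
print("amber",onz(w,373*k,407*k,.095),"bowl",onz(w,672*k,228*k,.036))
print("black",[onz(w,u*k,v*k,.05) for u,v in((588,350),(670,350),(680,445))])
E
```

```text
white [ 0.4811818  -0.31330828  0.06477028] 3.711063471622363 1.0293044902182658
chest corner (array([ 0.48678382, -0.3789828 ,  0.1167767 ]), array([ 0.49580631, -0.4052447 ,  0.12467972]))
chest edge z.1 [array([ 0.49017207, -0.38145643,  0.1       ]), array([ 0.72145624, -0.40695685,  0.1       ])] base [ 0.70995073 -0.40438248  0.        ]
dock near edge [array([ 0.43042462, -0.35750651,  0.006     ]), array([ 0.42748426, -0.28418141,  0.006     ])]
amber [ 0.60655132 -0.32167467  0.095     ] bowl [ 0.47632693 -0.07647193  0.036     ]
black [array([ 0.57762154, -0.14051847,  0.05      ]), array([ 0.57800541, -0.07075513,  0.05      ]), array([ 0.66958742, -0.04860658,  0.05      ])]
```

Request:
arm_command(deltas=[0.047,-0.084,0.2,-0.042,0.047,-0.084,0.4,-0.042,0.047,-0.084,0.6,-0.042,0.047,-0.084,0.6,-0.042,0.047,-0.084,0.6,-0.042,0.047,-0.084,0.6,-0.042], fingers=35)

```text
t: 2.45
ee_pos: [0.484, -0.3125, 0.2129]
orientation: [-0.033, 0.999, -0.001, 0.001]
contact_force: [0.3, 0.3, 0.1]
grip_width: 0.0737
grasp_force: 0.0
```

```bash
python3 - <<'E'
from h import *
s=robot.read_state(); p=camera_params("wrist"); im=grab_frame("wrist")
print(s["t"],s["ee_pos"],s["orientation"],s["grip_width"])
np.savez("w2.npz",R=p["R"],t=p["t"],im=im)
cv2.imwrite("pics/w2.png",cv2.resize(im,(800,600),interpolation=cv2.INTER_CUBIC))
E
```

```text
2.45 [ 0.4839642  -0.31249484  0.2129006 ] [-3.34921864e-02  9.99437724e-01 -8.99908438e-04  1.30354631e-03] 0.07371634849804987
```

View pics/w2.png

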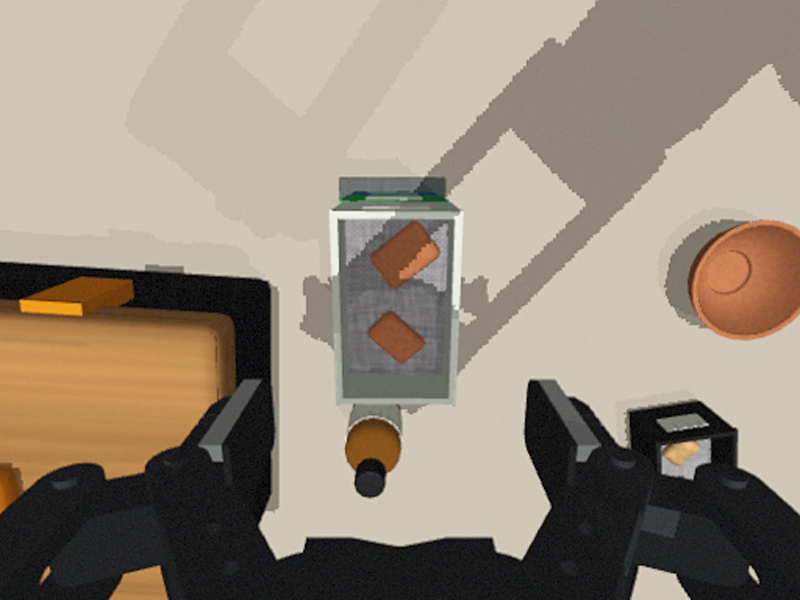

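The rim corners are now (331,212), (463,212), (456,404) and (337,404), so it is square to the gripper and centred between the fingers.

```bash
python3 - <<'E'
from h import *
w=dict(camera_params("wrist")); k=1/1.5625
f=np.load("w2.npz"); w["R"]=f["R"]; w["t"]=f["t"]
x,e=fitrect(w,np.array([(331,212),(337,404),(456,404),(463,212)])*k,.149,.09,.056,[.49,-.31,0]); print("white",x,np.degrees(x[2]),e)
print("dock near edge", [onz(w,u*k,v*k,.006) for u,v in((339,178),(446,178))])
E
```

```text
white [ 0.48168907 -0.31365656  0.06463958] 3.703574878263388 0.5527673512861497
dock near edge [array([ 0.43185217, -0.35744537,  0.006     ]), array([ 0.42690563, -0.28401647,  0.006     ])]
```

Request:
arm_command(deltas=[0.015,-0.008,0.15,0,0.015,-0.008,0.3,0,0.015,-0.008,0.46,0,0.015,-0.008,0.46,0,0.015,-0.008,0.46,0])

```text
t: 3.0
ee_pos: [0.481, -0.3143, 0.1432]
orientation: [-0.033, 0.999, -0.0, 0.001]
contact_force: [0.3, -0.9, 0.0]
grip_width: 0.0736
grasp_force: 0.0
```

Request:
arm_command(deltas=[0,0,0,0,0,0,0,0,0,0,0,0,0,0,0,0,0,0,0,0], fingers=255, squeeze=40)

```text
t: 3.5
ee_pos: [0.4804, -0.314, 0.1423]
orientation: [-0.033, 0.999, -0.0, 0.0]
contact_force: [-1.3, 0.3, 0.5]
grip_width: 0.0012
grasp_force: 0.0
```

Request:
arm_command(deltas=[0,0,-0.05,0,0,0,-0.15,0,0,0,-0.3,0,0,0,-0.5,0,0,0,-0.5,0])

```text
t: 4.0
ee_pos: [0.4828, -0.3159, 0.2219]
orientation: [-0.033, 0.999, -0.003, 0.003]
contact_force: [0.7, -0.7, 0.2]
grip_width: 0.0002
grasp_force: 0.0
```

```bash
python3 - <<'E'
from h import *
s=robot.read_state()
a=grab_frame("wrist"); b=grab_frame("side")
print(s["ee_pos"])
cv2.imwrite("pics/w3.png",np.hstack([cv2.resize(a,(400,300),interpolation=cv2.INTER_AREA),cv2.resize(b[100:384,60:440],(400,300),interpolation=cv2.INTER_AREA)]))
E
```

```text
[ 0.48279389 -0.31585454  0.22186748]
```

View pics/w3.png

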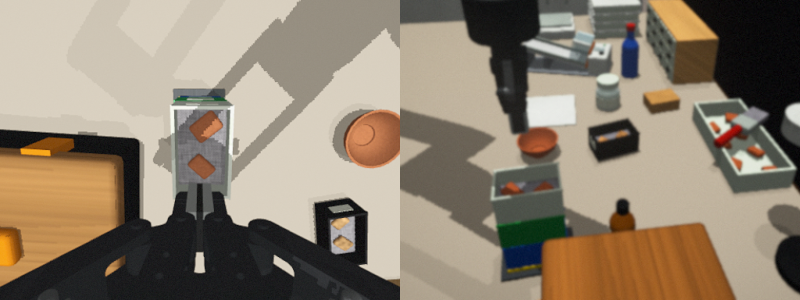

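The crate was not gripped: the shut fingers are above it and the crate has not moved. In the side view the fingertips are at crop (518,130). I'll work out how high the tips really are.

```bash
python3 - <<'E'
from h import *
d=camera_params("side"); e=[.4828,-.3159,.2219]
u,v=118/400*380+60,130/300*284+100
print(u,v)
for z in (.26,.25,.24,.23,.22,.2,.18): print(z,onz(d,u,v,z), proj(d,[e[0],e[1],z]))
k=1/1.5625
print("start tips",[ [ (lambda c,dd: c+dd*(0-c[1])/dd[1])(*ray(d,a*k,b*k)) for a,b in((320,192),(396,190))]])
# rim corner heights of white in side view (near-left 232,452 ; etc.)
c,s=np.cos(.0646),np.sin(.0646)
for z in (.149,.139,.129):
  print(z,[(proj(d,[.4817+c*x-s*y,-.3137+s*x+c*y,z])[0]*1.5625).round() for x,y in((-.045,-.028),(.045,-.028),(.045,.028),(-.045,.028))])
E
```

```text
172.1 223.06666666666666
0.26 [ 0.48641186 -0.35391413  0.26      ] [[171.17804137 205.55446722]]
0.25 [ 0.48429937 -0.33984353  0.25      ] [[172.14591059 212.10665519]]
0.24 [ 0.48218688 -0.32577292  0.24      ] [[173.09293888 218.51775626]]
0.23 [ 0.48007439 -0.31170232  0.23      ] [[174.01979222 224.79227889]]
0.22 [ 0.47796191 -0.29763171  0.22      ] [[174.9271085  230.93454144]]
0.2 [ 0.47373693 -0.2694905   0.2       ] [[176.68554983 242.83866844]]
0.18 [ 0.46951195 -0.24134929  0.18      ] [[178.37285793 254.26124464]]
start tips [[array([0.52698243, 0.        , 0.24898748]), array([0.62605332, 0.        , 0.24659492])]]
0.149 [array([228., 452.]), array([334., 437.]), array([328., 395.]), array([232., 408.])]
0.139 [array([230., 460.]), array([335., 445.]), array([329., 403.]), array([234., 416.])]
0.129 [array([232., 469.]), array([335., 453.]), array([330., 411.]), array([235., 424.])]
```

```bash
python3 - <<'E'
from h import *
w=camera_params("wrist"); s=robot.read_state(); e=s["ee_pos"]; print(e,-np.array(w["R"]).T@w["t"])
im=grab_frame("wrist"); g=im.astype(int).sum(2)
for u in (246,250,254,258,262): print(u,g[225:265:2,u])
for z in (.24,.23,.22,.21,.2,.19): print(z,proj(w,[e[0],e[1],z]))
E
```

```text
[ 0.48075572 -0.31434551  0.21820923] [ 0.41092405 -0.31890394  0.36966666]
246 [341 344 359 353 360 284 269 271 269 274 263 276 274 259 270 271 263 270
 261 267]
250 [280 287 363 358 359 277 283 277 280 275 279 284 277 279 280 276 277 276
 261 265]
254 [299 291 266 356 368 148  68  79  42  53  77  77  89  88  75  88  55  49
  62  73]
258 [304 293 292 292 260 168 100  95  83  87  77  77  83  77  73  65  57  62
  30  75]
262 [291 308 302 283 380 281 274 268 268 279 274 270 272 279 264 282 280 274
 261 273]
0.24 [[255.23525762 263.48702927]]
0.23 [[255.24675963 253.24304586]]
0.22 [[255.25690864 244.20407961]]
0.21 [[255.26593012 236.16931909]]
0.2 [[255.27400208 228.98022403]]
0.19 [[255.28126693 222.50995868]]
```

```bash
python3 - <<'E'
from h import *
s=robot.read_state(); e=s["ee_pos"]; print(e)
out=[]
for n in ("side","scene"):
    p=camera_params(n); im=grab_frame(n)
    c=proj(p,e)[0].astype(int); 
    for z,col in ((e[2],(0,0,255)),(e[2]-.022,(255,0,255)),(.149,(0,255,255))):
        q=proj(p,[e[0],e[1],z])[0]; print(n,z,q); im[int(round(q[1])),int(round(q[0]))]=col
    x0=max(0,min(512-100,c[0]-50)); y0=max(0,min(384-150,c[1]-75))
    print(n,x0,y0); out.append(cv2.resize(im[y0:y0+150,x0:x0+100],(400,600),interpolation=cv2.INTER_NEAREST))
cv2.imwrite("pics/c4.png",np.hstack(out))
E
```

```text
[ 0.48007273 -0.31379696  0.21706847]
side 0.21706846957072193 [173.18604166 231.91561604]
side 0.19506846957072194 [175.14407255 244.88329687]
side 0.149 [178.97133364 270.23054768]
side 123 156
scene 0.21706846957072193 [113.71024874 104.81170055]
scene 0.19506846957072194 [116.03615169 112.7573985 ]
scene 0.149 [120.64686023 128.50839847]
scene 63 29
```

View pics/c4.png

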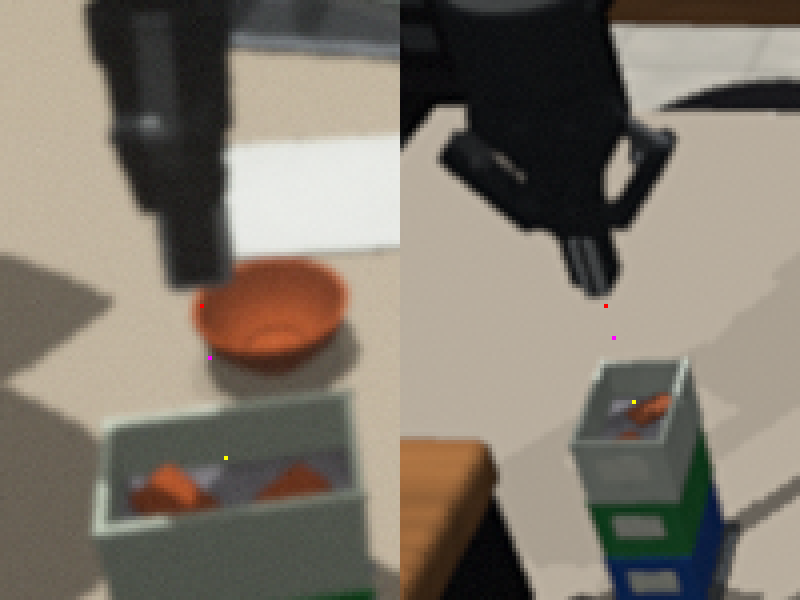

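The overlay shows that the fingertips are about 8–10 mm above the reported TCP point, where they should be 22 mm below it. The reported z therefore runs about 30 mm low against the fingers. I'll use reported z + 0.010 for the tips when shut, about +0.017 when gripping and about +0.024 when open.

Request:
arm_command(deltas=[0,0,0,0,0,0,0,0,0,0,0,0,0,0,0,0], fingers=35)

```text
t: 4.65
ee_pos: [0.4802, -0.3139, 0.2167]
orientation: [-0.033, 0.999, 0.0, -0.0]
contact_force: [-0.2, -1.1, -0.5]
grip_width: 0.0582
grasp_force: 0.0
```

Request:
arm_command(deltas=[-0.01,0,0.2,0,-0.01,0,0.4,0,-0.01,0,0.6,0,-0.01,0,0.74,0,-0.01,0,0.74,0,-0.01,0,0.74,0])

```text
t: 5.25
ee_pos: [0.4819, -0.3139, 0.1061]
orientation: [-0.033, 0.999, 0.0, -0.0]
contact_force: [0.4, -0.3, 1.4]
grip_width: 0.0732
grasp_force: 0.0
```

Request:
arm_command(deltas=[0,0,0,0,0,0,0,0,0,0,0,0,0,0,0,0,0,0,0,0], fingers=255, squeeze=40)

```text
t: 5.75
ee_pos: [0.483, -0.3147, 0.1078]
orientation: [-0.033, 0.999, -0.001, 0.001]
contact_force: [-0.1, 0.8, 5.6]
grip_width: 0.0554
grasp_force: 43.3
```

Request:
arm_command(deltas=[0,0,-0.05,0,0,0,-0.15,0,0,0,-0.27,0,0,0,-0.37,0,0,0.1,-0.37,0,-0.03,0.35,-0.37,0,-0.06,0.65,-0.37,0,-0.08,0.95,-0.37,0])

```text
t: 6.55
ee_pos: [0.4831, -0.1685, 0.1606]
orientation: [-0.032, 0.999, 0.001, -0.001]
contact_force: [0.1, 0.6, -1.5]
grip_width: 0.0558
grasp_force: 43.0
```

Request:
arm_command(deltas=[-0.03,0.3,0,0,-0.06,0.6,0,0,-0.08,0.9,0,0])

```text
t: 6.85
ee_pos: [0.4858, -0.0327, 0.1607]
orientation: [-0.033, 0.999, 0.0, -0.001]
contact_force: [1.3, -0.0, -1.9]
grip_width: 0.0554
grasp_force: 42.9
```

Request:
arm_command(deltas=[-0.03,0.3,0,0,-0.06,0.55,0.1,0,-0.08,0.72,0.3,0,-0.08,0.77,0.5,0,-0.08,0.77,0.6,0,-0.08,0.77,0.6,0])

```text
t: 7.45
ee_pos: [0.4877, 0.0816, 0.0687]
orientation: [-0.034, 0.999, -0.0, -0.004]
contact_force: [-0.5, -0.5, -2.1]
grip_width: 0.0557
grasp_force: 42.9
```

Request:
arm_command(deltas=[0,0,0.12,0,0,0,0.24,0,0,0,0.31,0,0,0,0.345,0,0,0,0.36,0,0,0,0.37,0,0,0,0.37,0])

```text
t: 8.15
ee_pos: [0.4922, 0.0806, 0.0164]
orientation: [-0.033, 0.999, 0.0, 0.0]
contact_force: [-0.7, 0.1, -1.4]
grip_width: 0.0554
grasp_force: 43.0
```

Request:
arm_command(deltas=[0,0,0.015,0,0,0,0.02,0,0,0,0.025,0])

```text
t: 8.45
ee_pos: [0.4919, 0.0807, 0.0128]
orientation: [-0.033, 0.999, 0.0, 0.0]
contact_force: [-3.3, 0.0, 12.0]
grip_width: 0.0557
grasp_force: 44.5
```

Request:
arm_command(deltas=[0,0,-0.01,0,0,0,-0.01,0,0,0,-0.01,0,0,0,-0.01,0,0,0,-0.25,0,0,0,-0.55,0,0.02,-0.2,-0.85,0,0.04,-0.5,-1,0,0.06,-0.8,-1,0], fingers=35)

```text
t: 9.35
ee_pos: [0.4936, -0.0405, 0.1663]
orientation: [-0.034, 0.999, -0.001, 0.004]
contact_force: [1.8, -0.1, -0.1]
grip_width: 0.0735
grasp_force: 0.0
```

Request:
arm_command(deltas=[0.03,-0.3,0,0,0.06,-0.6,0,0,0.08,-0.9,0,0])

```text
t: 9.65
ee_pos: [0.4871, -0.1768, 0.1624]
orientation: [-0.033, 0.999, 0.0, 0.0]
contact_force: [1.3, 0.8, -0.3]
grip_width: 0.0736
grasp_force: 0.0
```

Request:
arm_command(deltas=[0.03,-0.3,0,0,0.06,-0.6,0,0,0.08,-0.88,0,0,0.08,-0.88,0,0,0.08,-0.88,0,0])

```text
t: 10.15
ee_pos: [0.4838, -0.3083, 0.1617]
orientation: [-0.032, 0.999, 0.001, -0.0]
contact_force: [-0.3, -0.1, -0.7]
grip_width: 0.0737
grasp_force: 0.0
```

```bash
python3 - <<'E'
from h import *
s=robot.read_state(); p=camera_params("wrist"); im=grab_frame("wrist")
print(s["t"],s["ee_pos"],s["orientation"],s["grip_width"])
np.savez("w5.npz",R=p["R"],t=p["t"],im=im)
b=grab_frame("scene")
cv2.imwrite("pics/w5.png",np.hstack([cv2.resize(im,(560,420)),cv2.resize(b[100:260,210:300],(236,420))]))
E
```

```text
10.15 [ 0.4838482  -0.30834301  0.16169117] [-3.17657823e-02  9.99495102e-01  5.79081996e-04 -3.75460094e-04] 0.07372275504241736
```

View pics/w5.png

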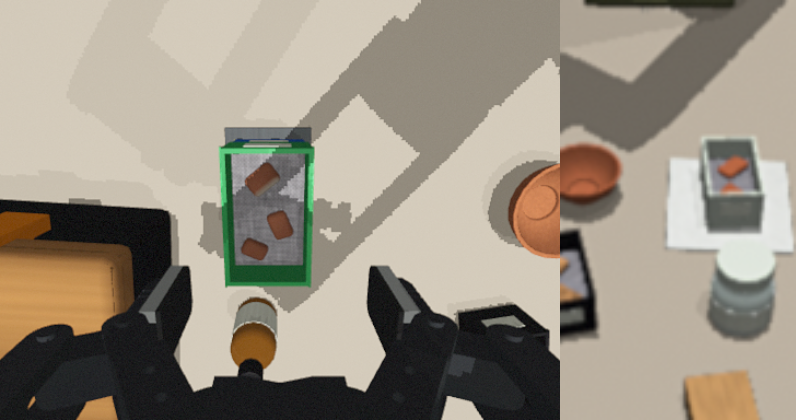

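White stands upright on the board. The green rim corners, in the 560-pixel view, are (220,145), (314,148), (311,285) and (225,285).

```bash
python3 - <<'E'
from h import *
w=dict(camera_params("wrist")); k=512/560
f=np.load("w5.npz"); w["R"]=f["R"]; w["t"]=f["t"]
x,e=fitrect(w,np.array([(220,145),(225,285),(311,285),(314,148)])*k,.103,.09,.056,[.49,-.31,0]); print("green",x,np.degrees(x[2]),e)
print("dock near edge", [onz(w,u*k,v*k,.006) for u,v in((225,127),(311,127))])
E
```

```text
green [ 0.48031423 -0.31574764  0.05686513] 3.2581320927979003 1.150034561352527
dock near edge [array([ 0.4311577 , -0.35722222,  0.006     ]), array([ 0.42654157, -0.28477403,  0.006     ])]
```

Request:
arm_command(deltas=[0.02,-0.05,0,0,0.02,-0.05,0.1,0,0.02,-0.05,0.35,0,0.02,-0.05,0.55,0,0.02,-0.05,0.67,0,0.02,-0.05,0.67,0,0.02,-0.05,0.67,0])

```text
t: 10.95
ee_pos: [0.4821, -0.3148, 0.062]
orientation: [-0.034, 0.999, 0.0, -0.0]
contact_force: [0.0, -0.7, 0.6]
grip_width: 0.074
grasp_force: 0.0
```

Request:
arm_command(deltas=[0,0,0,0,0,0,0,0,0,0,0,0,0,0,0,0], fingers=255)

```text
t: 11.35
ee_pos: [0.4831, -0.3161, 0.0635]
orientation: [-0.033, 0.999, -0.001, 0.001]
contact_force: [-0.1, 1.7, 5.7]
grip_width: 0.0555
grasp_force: 43.5
```

Request:
arm_command(deltas=[0,0,-0.05,0,0,0,-0.15,0,0,0,-0.3,0,0,0,-0.4,0,0,0,-0.4,0])

```text
t: 11.85
ee_pos: [0.4831, -0.3164, 0.1242]
orientation: [-0.033, 0.999, -0.002, 0.002]
contact_force: [0.7, -0.5, -0.8]
grip_width: 0.0556
grasp_force: 42.9
```

Request:
arm_command(deltas=[-0.02,0.25,0,0,-0.04,0.5,0,0,-0.05,0.72,0.1,0,-0.05,0.8,0.3,0,-0.05,0.8,0.5,0,-0.05,0.8,0.62,0,-0.05,0.8,0.69,0,-0.05,0.8,0.72,0,-0.05,0.8,0.73,0,-0.05,0.8,0.735,0])

```text
t: 12.85
ee_pos: [0.482, -0.1956, 0.012]
orientation: [-0.033, 0.999, -0.0, 0.001]
contact_force: [-0.3, -1.1, -2.6]
grip_width: 0.0552
grasp_force: 43.1
```

Request:
arm_command(deltas=[0,0,0.005,0,0,0,0.01,0])

```text
t: 13.05
ee_pos: [0.482, -0.1955, 0.0107]
orientation: [-0.033, 0.999, -0.0, 0.001]
contact_force: [0.6, -0.5, -0.9]
grip_width: 0.0553
grasp_force: 43.1
```

Request:
arm_command(deltas=[0,0,0.005,0,0,0,0.01,0])

```text
t: 13.25
ee_pos: [0.482, -0.1955, 0.0104]
orientation: [-0.033, 0.999, -0.0, 0.001]
contact_force: [-4.5, 1.5, 19.6]
grip_width: 0.0553
grasp_force: 45.7
```

Request:
arm_command(deltas=[0,0,-0.01,0,0,0,-0.01,0,0,0,-0.01,0,0,0,-0.01,0,0,0,-0.2,0,0,0,-0.45,0,0,0,-0.67,0,0.02,-0.25,-0.67,0,0.04,-0.5,-0.67,0,0.05,-0.75,-0.67,0,0.05,-0.81,-0.67,0,0.05,-0.81,-0.67,0], fingers=35)

```text
t: 14.45
ee_pos: [0.4819, -0.3182, 0.1086]
orientation: [-0.032, 0.999, 0.0, -0.0]
contact_force: [-0.7, 1.4, 0.8]
grip_width: 0.0734
grasp_force: 0.0
```

Request:
arm_command(deltas=[0,0,0.15,0,0,0,0.4,0,0,0,0.6,0,0,0,0.63,0,0,0,0.63,0,0,0,0.63,0])

```text
t: 15.05
ee_pos: [0.4828, -0.3167, 0.0156]
orientation: [-0.033, 0.999, -0.0, 0.001]
contact_force: [0.9, -0.1, 0.3]
grip_width: 0.0734
grasp_force: 0.0
```

Request:
arm_command(deltas=[0,0,0,0,0,0,0,0,0,0,0,0,0,0,0,0], fingers=255)

```text
t: 15.45
ee_pos: [0.4832, -0.3175, 0.0164]
orientation: [-0.033, 0.999, -0.001, 0.001]
contact_force: [0.6, 1.0, 7.5]
grip_width: 0.0554
grasp_force: 44.0
```

Request:
arm_command(deltas=[0,0,-0.05,0,0,0,-0.15,0,0,0,-0.35,0,0,0,-0.6,0,0,0.05,-0.85,0,-0.02,0.2,-1,0,-0.04,0.5,-1,0,-0.07,0.8,-1,0])

```text
t: 16.25
ee_pos: [0.4847, -0.1961, 0.1661]
orientation: [-0.032, 0.999, -0.001, 0.001]
contact_force: [0.4, 1.7, -2.1]
grip_width: 0.0552
grasp_force: 43.2
```

Request:
arm_command(deltas=[-0.03,0.3,-0.1,0,-0.06,0.6,-0.2,0,-0.08,0.9,-0.3,0])

```text
t: 16.55
ee_pos: [0.4869, -0.0593, 0.2103]
orientation: [-0.033, 0.999, 0.0, -0.0]
contact_force: [0.1, 0.6, -2.1]
grip_width: 0.0552
grasp_force: 43.1
```

Request:
arm_command(deltas=[-0.03,0.3,-0.1,0,-0.06,0.6,-0.2,0,-0.08,0.9,-0.3,0])

```text
t: 16.85
ee_pos: [0.49, 0.0761, 0.2555]
orientation: [-0.033, 0.999, -0.0, 0.0]
contact_force: [1.0, 1.0, -1.3]
grip_width: 0.0556
grasp_force: 43.1
```

Request:
arm_command(deltas=[-0.03,0.25,0,0,-0.06,0.5,0,0,-0.08,0.6,0,0,-0.08,0.6,0,0,-0.08,0.6,0,0])

```text
t: 17.35
ee_pos: [0.4963, 0.1644, 0.2543]
orientation: [-0.033, 0.999, -0.001, -0.0]
contact_force: [0.1, 0.9, -1.8]
grip_width: 0.0552
grasp_force: 43.3
```

```bash
python3 - <<'E'
from h import *
s=robot.read_state(); p=camera_params("wrist"); im=grab_frame("wrist")
print(s["t"],s["ee_pos"],s["orientation"],s["grip_width"])
np.savez("w6.npz",R=p["R"],t=p["t"],im=im)
cv2.imwrite("pics/w6.png",cv2.resize(im,(800,600),interpolation=cv2.INTER_CUBIC))
E
```

```text
17.35 [0.49625702 0.16439929 0.2542982 ] [-3.33057846e-02  9.99444866e-01 -6.96225925e-04 -4.45967321e-04] 0.05518347842512107
```

View pics/w6.png

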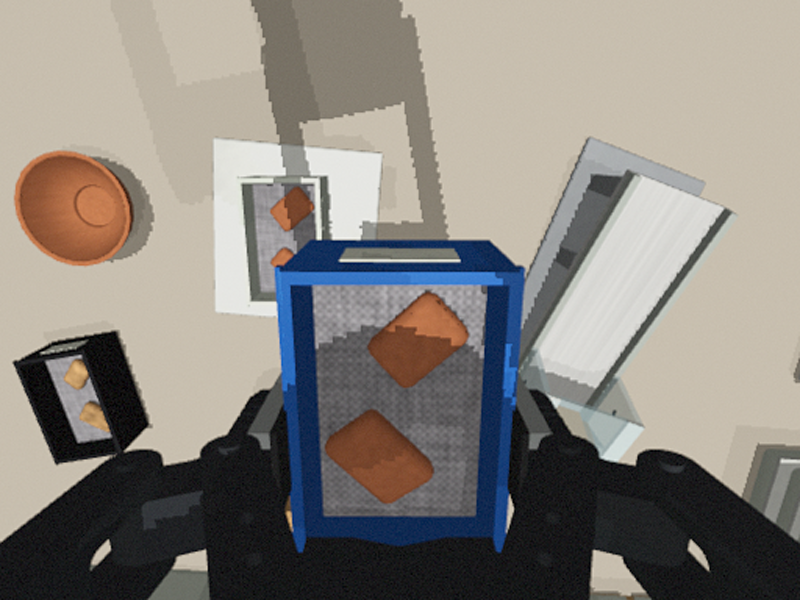

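The wrist view shows blue held square. The chute is on the right, yawed. Its bed upper-end corners are (628,172) and (735,212), its base plate corners are (590,138) and (705,183), and its rails run down to about (528,362) and (600,402).

```bash
cat >> h.py <<'E'
A=np.radians(14); XB=np.array([np.cos(A),0,-np.sin(A)]); ZB=np.array([np.sin(A),0,np.cos(A)])
def bed(x,y,z): return np.array([.085,0,.024])+x*XB+np.array([0,y,0])+z*ZB
def st2w(q,P):
    c,s=np.cos(q[2]),np.sin(q[2]); P=np.atleast_2d(P)
    return np.c_[q[0]+c*P[:,0]-s*P[:,1],q[1]+s*P[:,0]+c*P[:,1],P[:,2]]
E
python3 - <<'E'
from h import *
w=dict(camera_params("wrist")); k=1/1.5625
f=np.load("w6.npz"); w["R"]=f["R"]; w["t"]=f["t"]
P=[[-.12,-.05,.006],[-.12,.05,.006],bed(-.19,-.037,.01),bed(-.19,.037,.01)]
U=np.array([(590,138),(705,183),(628,172),(735,212)])*k
Ln=[(-.037,(528,362)),(.037,(600,402))]
def res(q):
    r=list((proj(w,st2w(q,P))-U).ravel())
    for y,uv in Ln:
        a,b=proj(w,st2w(q,[bed(-.19,y,.01),bed(0,y,.01)])); d=(b-a)/np.linalg.norm(b-a); e=np.array(uv)*k-a
        r.append(d[0]*e[1]-d[1]*e[0])
    return r
o=least_squares(res,[.57,.3,-.2]); print(o.x,np.degrees(o.x[2]),np.round(o.fun,1))
np.save("st.npy",o.x)
for n,fn in(("scene",None),("w6",w)):
    p=w if fn else camera_params(n); im=f["im"] if fn else grab_frame(n)
    im=cv2.resize(im,None,fx=4,fy=4,interpolation=cv2.INTER_CUBIC)
    D=lambda Q:cv2.polylines(im,[np.int32(proj(p,st2w(o.x,Q))*4+2)],True,(0,0,255),1)
    D([bed(-.19,-.037,.01),bed(0,-.037,.01),bed(0,.037,.01),bed(-.19,.037,.01)])
    D([bed(-.05,-.037,.066),bed(0,-.037,.066),bed(0,.037,.066),bed(-.05,.037,.066)])
    D([[.094,-.05,.061],[.149,-.05,.061],[.149,.05,.061],[.094,.05,.061]])
    D([[-.12,-.05,.006],[.15,-.05,.006],[.15,.05,.006],[-.12,.05,.006]])
    c=im[320*4//4*1:1,:] if False else (im[4*130:4*240,4*335:4*395] if not fn else im[4*80:4*290,4*320:4*480])
    cv2.imwrite(f"pics/ov_{n}.png",cv2.resize(c,(327 if not fn else 450,600)))
cv2.imwrite("pics/ov.png",np.hstack([cv2.imread("pics/ov_scene.png"),cv2.imread("pics/ov_w6.png")]))
print("bed pts",st2w(o.x,[bed(-.19,0,0),bed(-.11,0,0),bed(-.045,0,0),bed(0,0,0)]))
E
```

```text
[ 0.53107552  0.31579734 -0.26447484] -15.15329207319019 [-2.5 -1.4 -0.1 -1.7  2.2  1.9  0.8  1.2 -2.3  1.3]
bed pts [[0.43517396 0.34176928 0.06996516]
 [0.51009863 0.32147827 0.05061141]
 [0.57097493 0.30499183 0.03488649]
 [0.61312006 0.29357813 0.024     ]]
```

View pics/ov.png

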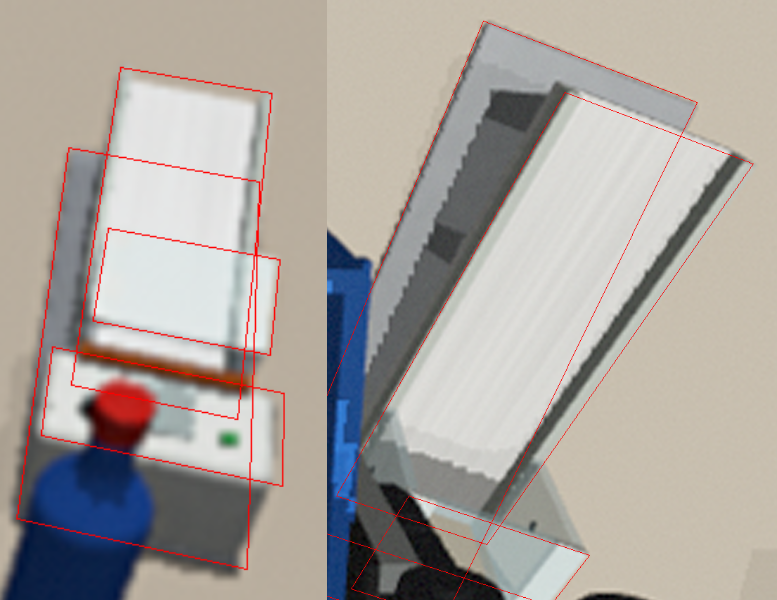

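The overlay puts the base plate right, with the bed about 3 mm toward station −y of my model. I take the bed's yaw as −15°, which gives a set-down point near (0.513, 0.318) and first contact at reported z ≈ 0.0685. Contact at about 0.0765 would mean the crate is riding on the rails.

Request:
arm_command(deltas=[-0.03,0.2,0.1,0.09,-0.09,0.5,0.25,0.18,-0.09,0.5,0.27,0.209,-0.09,0.5,0.27,0.209,-0.09,0.5,0.27,0.209])

```text
t: 17.95
ee_pos: [0.5054, 0.2395, 0.214]
orientation: [0.131, 0.991, -0.0, -0.0]
contact_force: [-0.7, -0.4, -2.3]
grip_width: 0.0551
grasp_force: 43.8
```

Request:
arm_command(deltas=[0.03,0.25,0,0,0.08,0.5,0,0,0.08,0.5,0.05,0,0.08,0.5,0.05,0,0.08,0.5,0.05,0])

```text
t: 18.45
ee_pos: [0.513, 0.3147, 0.2067]
orientation: [0.131, 0.991, -0.001, -0.0]
contact_force: [-0.6, -0.3, -0.7]
grip_width: 0.0552
grasp_force: 44.2
```

```bash
python3 - <<'E'
from h import *
s=robot.read_state(); w=camera_params("wrist"); im=grab_frame("wrist"); sc=grab_frame("scene")
e=s["ee_pos"]; o=s["orientation"]
print(s["t"],e,o,"yaw",np.degrees(-2*np.arctan2(o[0],o[1])))
np.savez("w7.npz",R=w["R"],t=w["t"],im=im,sc=sc)
q=np.load("st.npy"); q[2]=np.radians(-15); q[:2]+=[-.0008,-.0029]; np.save("st2.npy",q)
W=cv2.resize(im,None,fx=4,fy=4,interpolation=cv2.INTER_CUBIC)
for z,c in ((.01,(0,0,255)),(0,(0,255,255))):
    y=.037 if z else .032
    cv2.polylines(W,[np.int32(proj(w,st2w(q,[bed(-.19,-y,z),bed(-.05,-y,z),bed(-.05,y,z),bed(-.19,y,z)]))*4+2)],True,c,2)
cv2.imwrite("pics/w7.png",cv2.resize(W[:,320:2048-320],(800,600+0)))
d=np.array([.5129,.3176])-e[:2]; y=-2*np.arctan2(o[0],o[1])
print("tool dx,dy",(-d[0]*np.cos(y)-d[1]*np.sin(y))/.15,(-d[0]*np.sin(y)+d[1]*np.cos(y))/.15)
E
```

```text
18.45 [0.51297965 0.31474753 0.20665954] [ 1.31187478e-01  9.91357398e-01 -5.67114813e-04 -1.83554432e-04] yaw -15.076437740699083
tool dx,dy 0.005459034366996836 0.01822383150440861
```

View pics/w7.png

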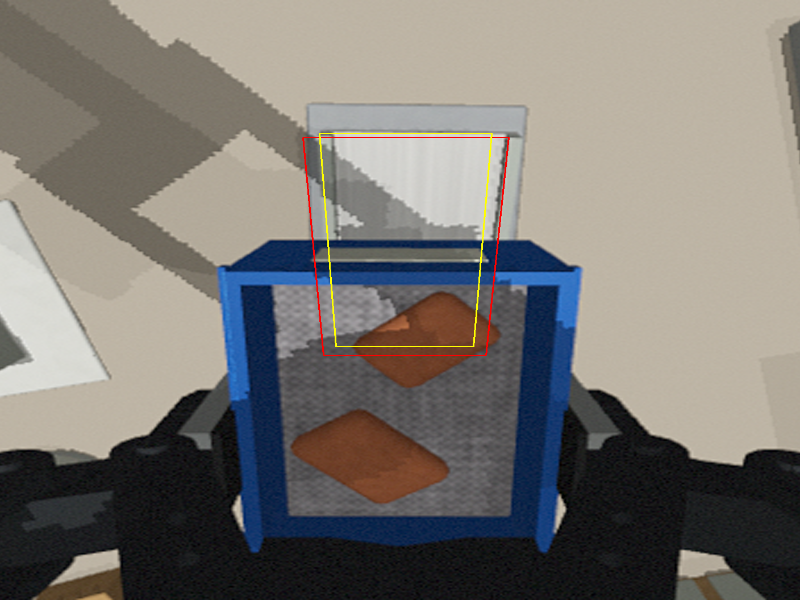

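Blue is centred at column 400 of this view. The chute's floor spans about 335–498, so its centre is near 416 and the chute lies a few mm to +tool y. I'll measure the edges on pixel rows.

```bash
python3 - <<'E'
from h import *
f=np.load("w7.npz"); im=f["im"]; g=cv2.cvtColor(im,cv2.COLOR_BGR2GRAY).astype(int)
for v in (92,100,125,140): print(v,"L",list(zip(range(208,236),g[v-1:v+2,208:236].mean(0).astype(int)))[::1],"R",list(zip(range(288,316),g[v-1:v+2,288:316].mean(0).astype(int))))
w=dict(camera_params("wrist")); w["R"]=f["R"]; w["t"]=f["t"]; q=np.load("st2.npy")
for z,y in((.01,.037),(.01,.032),(0,.032)):
  for x in (-.185,-.16): print(x,y,z,proj(w,st2w(q,[bed(x,-y,z),bed(x,y,z)])).round(1).tolist())
E
```

```text
92 L [(208, np.int64(118)), (209, np.int64(118)), (210, np.int64(116)), (211, np.int64(105)), (212, np.int64(104)), (213, np.int64(105)), (214, np.int64(100)), (215, np.int64(86)), (216, np.int64(87)), (217, np.int64(93)), (218, np.int64(91)), (219, np.int64(97)), (220, np.int64(131)), (221, np.int64(154)), (222, np.int64(152)), (223, np.int64(163)), (224, np.int64(188)), (225, np.int64(171)), (226, np.int64(123)), (227, np.int64(186)), (228, np.int64(209)), (229, np.int64(204)), (230, np.int64(203)), (231, np.int64(205)), (232, np.int64(210)), (233, np.int64(214)), (234, np.int64(210)), (235, np.int64(208))] R [(288, np.int64(210)), (289, np.int64(210)), (290, np.int64(212)), (291, np.int64(210)), (292, np.int64(208)), (293, np.int64(209)), (294, np.int64(209)), (295, np.int64(208)), (296, np.int64(209)), (297, np.int64(209)), (298, np.int64(208)), (299, np.int64(207)), (300, np.int64(203)), (301, np.int64(190)), (302, np.int64(81)), (303, np.int64(136)), (304, np.int64(189)), (305, np.int64(185)), (306, np.int64(186)), (307, np.int64(184)), (308, np.int64(186)), (309, np.int64(174)
[... 3443 characters left out ...]
p.int64(186)), (298, np.int64(80)), (299, np.int64(145)), (300, np.int64(187)), (301, np.int64(183)), (302, np.int64(183)), (303, np.int64(183)), (304, np.int64(181)), (305, np.int64(170)), (306, np.int64(163)), (307, np.int64(149)), (308, np.int64(174)), (309, np.int64(183)), (310, np.int64(181)), (311, np.int64(181)), (312, np.int64(181)), (313, np.int64(181)), (314, np.int64(181)), (315, np.int64(181))]
-0.185 0.037 0.01 [[213.3, 93.8], [303.0, 93.7]]
-0.16 0.037 0.01 [[215.2, 123.3], [300.9, 123.2]]
-0.185 0.032 0.01 [[219.4, 93.8], [296.9, 93.7]]
-0.16 0.032 0.01 [[221.0, 123.3], [295.1, 123.2]]
-0.185 0.032 0 [[220.5, 91.0], [295.6, 91.0]]
-0.16 0.032 0 [[222.0, 119.8], [293.9, 119.7]]
```

The rail edges show the bed centre about 3–3.5 mm further +y at the set-down spot, with the true yaw near −16.2°. I'll correct for both and descend.

Request:
arm_command(deltas=[0.005,0.038,0.1,0.012,0.005,0.038,0.3,0.012,0.005,0.038,0.5,0.012,0.005,0.038,0.7,0.012,0.005,0.038,0.8,0.012,0.005,0.038,0.845,0.012,0.005,0.038,0.845,0.012])

```text
t: 19.25
ee_pos: [0.5132, 0.3216, 0.0783]
orientation: [0.14, 0.99, -0.001, -0.001]
contact_force: [0.5, 0.6, -1.7]
grip_width: 0.055
grasp_force: 44.1
```

Request:
arm_command(deltas=[0,0,0.02,0,0,0,0.035,0,0,0,0.035,0], squeeze=25)

```text
t: 19.55
ee_pos: [0.5143, 0.3223, 0.0751]
orientation: [0.14, 0.99, 0.0, 0.001]
contact_force: [1.4, -0.5, -1.6]
grip_width: 0.0557
grasp_force: 44.1
```

Request:
arm_command(deltas=[0,-0.006,0.01,0,0,-0.006,0.02,0,0,-0.006,0.02,0], fingers=255, squeeze=25)

```text
t: 19.85
ee_pos: [0.5135, 0.3212, 0.0715]
orientation: [0.14, 0.99, -0.0, -0.0]
contact_force: [-0.3, -0.5, -1.9]
grip_width: 0.0554
grasp_force: 44.1
```

Request:
arm_command(deltas=[0,0,0.01,0,0,0,0.015,0,0,0,0.015,0])

```text
t: 20.15
ee_pos: [0.5135, 0.3212, 0.0691]
orientation: [0.14, 0.99, -0.0, -0.0]
contact_force: [-0.6, 1.6, -1.5]
grip_width: 0.0551
grasp_force: 44.2
```

Below the rail-contact height and still free, so it is between the rails. Continuing gently.

Request:
arm_command(deltas=[0,0,0.01,0,0,0,0.015,0])

```text
t: 20.35
ee_pos: [0.5139, 0.3213, 0.068]
orientation: [0.14, 0.99, 0.0, 0.0]
contact_force: [-1.5, -0.8, 8.5]
grip_width: 0.0552
grasp_force: 45.4
```

Request:
arm_command(deltas=[0,0,0.007,0,0,0,0.013,0])

```text
t: 20.55
ee_pos: [0.5147, 0.3213, 0.0672]
orientation: [0.14, 0.99, 0.0, 0.001]
contact_force: [-1.1, -4.2, 12.7]
grip_width: 0.0551
grasp_force: 46.1
```

Contact came at 0.068, as predicted. Pressing on lets the crate pivot in the pads onto the slope.

Request:
arm_command(deltas=[0,0,0.01,0,0,0,0.02,0])

```text
t: 20.75
ee_pos: [0.5165, 0.321, 0.0652]
orientation: [0.14, 0.99, 0.001, 0.003]
contact_force: [2.8, -6.5, 17.3]
grip_width: 0.0553
grasp_force: 47.1
```

Request:
arm_command(deltas=[0,0,0.01,0,0,0,0.02,0])

```text
t: 20.95
ee_pos: [0.5182, 0.3206, 0.0629]
orientation: [0.139, 0.99, 0.001, 0.005]
contact_force: [4.0, -8.1, 16.6]
grip_width: 0.0559
grasp_force: 47.6
```

Request:
arm_command(deltas=[-0.01,-0.005,0.01,0,-0.015,-0.01,0.02,0])

```text
t: 21.15
ee_pos: [0.5202, 0.3198, 0.06]
orientation: [0.14, 0.99, 0.002, 0.005]
contact_force: [2.8, -2.7, 14.0]
grip_width: 0.0554
grasp_force: 48.1
```

Request:
arm_command(deltas=[-0.005,-0.003,0.01,0,-0.01,-0.005,0.02,0])

```text
t: 21.35
ee_pos: [0.522, 0.3193, 0.0571]
orientation: [0.14, 0.99, 0.003, 0.005]
contact_force: [4.0, -1.6, 17.4]
grip_width: 0.0553
grasp_force: 49.3
```

Request:
arm_command(deltas=[0,0,0.01,0,0,0,0.015,0])

```text
t: 21.55
ee_pos: [0.5223, 0.3192, 0.0566]
orientation: [0.14, 0.99, 0.003, 0.006]
contact_force: [0.9, -4.7, 29.7]
grip_width: 0.0555
grasp_force: 50.9
```

Request:
arm_command(deltas=[0,0,-0.015,0,0,0,-0.015,0,0,0,-0.015,0,0,0,-0.015,0,0,0,-0.015,0,0,0,-0.1,0,0,0,-0.3,0,0,0,-0.55,0,0.2,0,-0.7,0,0.4,0,-0.7,0,0.53,0,-0.7,0,0.53,0,-0.7,0], fingers=35)

```text
t: 22.75
ee_pos: [0.4371, 0.3402, 0.156]
orientation: [0.139, 0.99, -0.0, -0.001]
contact_force: [-0.2, 0.0, 0.0]
grip_width: 0.0737
grasp_force: 0.0
```

```bash
cat >> h.py <<'E'
def crate3(q,cx,cy=0,tilt=True):
    """blue crate rim corners (outer) in world for centre at bed x cx"""
    return st2w(q,[bed(cx+a*.045,cy+b*.028,.05) for a,b in((-1,-1),(1,-1),(1,1),(-1,1))])
def bluemask(im):
    h=cv2.cvtColor(im,cv2.COLOR_BGR2HSV); return cv2.inRange(h,(100,130,40),(125,255,255))
E
python3 - <<'E'
from h import *
s=robot.read_state(); w=camera_params("wrist"); im=grab_frame("wrist"); sc=grab_frame("scene"); sd=grab_frame("side")
o=s["orientation"]; print(s["t"],s["ee_pos"],"yaw",np.degrees(-2*np.arctan2(o[0],o[1])))
np.savez("w8.npz",R=w["R"],t=w["t"],im=im,sc=sc,sd=sd)
q=np.load("st.npy"); q[:2]+=[.0005,.001]; q[2]=np.radians(-16); np.save("st3.npy",q)
for n,i in(("wrist",im),("scene",sc),("side",sd)):
    m=bluemask(i); k,l,st,c=cv2.connectedComponentsWithStats(m); 
    for j in range(1,k):
        if st[j,4]>60: 
            P=np.argwhere(l==j)[:,::-1]; print(n,st[j],cv2.minAreaRect(P.astype(np.float32)))
for cx in (-.12,-.11,-.1,-.09):
    X=crate3(q,cx); print(cx,[proj(camera_params(n) if n!="wrist" else w,X).round().astype(int).tolist() for n in("wrist","scene","side")])
E
```

```text
22.75 [0.43712387 0.34016646 0.15601184] yaw -15.978254504689872
wrist [ 220  236   81  114 4761] ((260.0, 292.5), (113.0, 80.0), 90.0)
scene [457   0  20  35 265] ((466.4353332519531, 16.15882682800293), (7.443037986755371, 37.14658737182617), 22.166345596313477)
scene [ 468    0   44   49 1618] ((493.7171630859375, 25.415546417236328), (35.33116149902344, 56.42001724243164), 23.749494552612305)
scene [339  47  35  13 214] ((356.0, 53.0), (34.0, 12.0), -0.0)
scene [357 145  27  31 237] ((370.3513488769531, 159.8918914794922), (24.00225257873535, 27.619029998779297), 9.462322235107422)
scene [335 211  28  40 768] ((349.2059020996094, 231.67648315429688), (22.070741653442383, 41.47359085083008), 14.03624439239502)
side [  0  68  12  23 202] ((5.5, 79.0), (22.0, 11.0), 90.0)
side [189 127  34  25 545] ((204.8083038330078, 138.52850341796875), (31.455371856689453, 18.934301376342773), 14.743562698364258)
side [272 131  14  42 465] ((278.5, 151.5), (41.0, 13.0), 90.0)
-0.12 [[[218, 262], [225, 347], [294, 347], [302, 262]], [[363, 140], [358, 168], [381, 172], [385, 144]], [[185, 131], [215, 140], [220, 132], [191, 124]]]
-0.11 [[[219, 274], [225, 355], [293, 355], [301, 274]], [[362, 143], [358, 171], [381, 175], [385, 147]], [[189, 132], [218, 141], [223, 133], [194, 125]]]
-0.1 [[[220, 284], [226, 362], [293, 362], [300, 284]], [[362, 146], [357, 174], [381, 179], [384, 150]], [[192, 133], [222, 141], [226, 134], [197, 126]]]
-0.09 [[[221, 294], [226, 369], [292, 369], [299, 294]], [[361, 149], [357, 177], [380, 182], [384, 153]], [[195, 134], [225, 142], [229, 135], [201, 127]]]
```

Blue lies on the slope: its tilt in the side view matches, and its centre is at bed x ≈ −0.105, so it must slide about 60 mm. Next I shut the fingers and go down behind its rear end.

Request:
arm_command(deltas=[-0.02,0.023,0,0,-0.05,0.023,0,0,-0.05,0.023,0,0,-0.05,0.023,0.15,0,-0.05,0.023,0.35,0,-0.05,0.023,0.5,0,-0.05,0.023,0.58,0,-0.05,0.023,0.593,0,-0.05,0.023,0.593,0], fingers=255)

```text
t: 23.8
ee_pos: [0.4488, 0.3414, 0.0669]
orientation: [0.14, 0.99, -0.0, -0.0]
contact_force: [0.8, 0.8, -0.3]
grip_width: 0.0002
grasp_force: 0.0
```

Request:
arm_command(deltas=[-0.04,0,0.01,0,-0.08,0,0.02,0,-0.12,0,0.03,0,-0.16,0,0.04,0,-0.2,0,0.05,0,-0.2,0,0.05,0])

```text
t: 24.4
ee_pos: [0.4785, 0.3328, 0.0593]
orientation: [0.14, 0.99, 0.0, 0.0]
contact_force: [-0.7, -0.3, -0.1]
grip_width: -0.0001
grasp_force: 0.0
```

Request:
arm_command(deltas=[-0.04,0,0.01,0,-0.08,0,0.02,0,-0.12,0,0.03,0,-0.16,0,0.04,0,-0.2,0,0.05,0,-0.2,0,0.05,0])

```text
t: 25.0
ee_pos: [0.5074, 0.3244, 0.0515]
orientation: [0.14, 0.99, 0.0, 0.0]
contact_force: [0.5, 0.1, -0.5]
grip_width: -0.0002
grasp_force: 0.0
```

```bash
python3 - <<'E'
from h import *
q=np.load("st3.npy"); e=robot.read_state()["ee_pos"][:2]-q[:2]; print("tool X",e@[np.cos(q[2]),np.sin(q[2])],"Y",e@[-np.sin(q[2]),np.cos(q[2])])
for n in("scene","side"):
    i=grab_frame(n); m=bluemask(i); k,l,st,c=cv2.connectedComponentsWithStats(m)
    for j in range(1,k):
        if st[j,4]>40 and st[j,1]>100: print(n,st[j],cv2.minAreaRect(np.argwhere(l==j)[:,::-1].astype(np.float32)))
for cx in (-.07,-.06,-.05,-.045): print(cx,[proj(camera_params(n),crate3(q,cx)).round().astype(int).tolist() for n in("scene","side")])
E
```

```text
tool X -0.025372482718052793 Y 0.0006488531662183876
scene [357 159  25  17 175] ((369.3693542480469, 166.1748504638672), (23.757780075073242, 12.942671775817871), 12.804266929626465)
scene [335 211  28  40 768] ((349.2059020996094, 231.67648315429688), (22.070741653442383, 41.47359085083008), 14.03624439239502)
side [205 131  20  22 326] ((214.5, 141.5), (19.0, 21.0), 0.0)
side [272 131  14  42 462] ((278.5, 151.5), (41.0, 13.0), 90.0)
-0.07 [[[360, 155], [356, 184], [379, 189], [383, 159]], [[202, 136], [232, 144], [235, 137], [207, 129]]]
-0.06 [[[360, 158], [355, 187], [379, 192], [383, 162]], [[205, 137], [235, 145], [239, 138], [210, 130]]]
-0.05 [[[359, 161], [354, 191], [378, 196], [382, 166]], [[208, 138], [238, 146], [242, 139], [213, 130]]]
-0.045 [[[359, 163], [354, 192], [378, 197], [382, 167]], [[210, 138], [240, 147], [243, 139], [215, 131]]]
```

Request:
arm_command(deltas=[-0.02,0,0.005,0,-0.04,0,0.01,0,-0.055,0,0.014,0,-0.055,0,0.014,0])

```text
t: 25.5
ee_pos: [0.5143, 0.3223, 0.0496]
orientation: [0.14, 0.99, -0.0, 0.0]
contact_force: [0.3, 0.6, 0.3]
grip_width: 0.0001
grasp_force: 0.0
```

Request:
arm_command(deltas=[-0.01,0,0.0025,0,-0.015,0,0.004,0,-0.015,0,0.004,0])

```text
t: 25.8
ee_pos: [0.5161, 0.3218, 0.0491]
orientation: [0.14, 0.99, 0.0, -0.0]
contact_force: [-0.3, -0.4, -0.7]
grip_width: -0.0
grasp_force: 0.3
```

Request:
arm_command(deltas=[-0.01,0,0.0025,0,-0.015,0,0.004,0])

```text
t: 26.0
ee_pos: [0.5184, 0.3212, 0.0486]
orientation: [0.14, 0.99, 0.0, 0.0]
contact_force: [-1.4, 0.4, 1.0]
grip_width: -0.0002
grasp_force: 0.6
```

Request:
arm_command(deltas=[-0.01,0,0.0025,0,-0.01,0,0.0025,0])

```text
t: 26.2
ee_pos: [0.52, 0.3207, 0.0481]
orientation: [0.14, 0.99, 0.0, 0.0]
contact_force: [-1.3, 0.1, 0.6]
grip_width: -0.0002
grasp_force: 0.3
```

Request:
arm_command(deltas=[-0.01,0,0.0025,0,-0.01,0,0.0025,0])

```text
t: 26.4
ee_pos: [0.5212, 0.3203, 0.0478]
orientation: [0.14, 0.99, 0.0, -0.0]
contact_force: [-1.1, -0.0, 1.4]
grip_width: 0.0001
grasp_force: 0.8
```

Request:
arm_command(deltas=[-0.01,0,0.0025,0,-0.01,0,0.0025,0])

```text
t: 26.6
ee_pos: [0.5213, 0.3202, 0.0477]
orientation: [0.14, 0.99, 0.0, -0.001]
contact_force: [-5.1, 2.7, 4.7]
grip_width: 0.0002
grasp_force: 3.1
```

Request:
arm_command(deltas=[-0.01,0,0.0025,0,-0.01,0,0.0025,0])

```text
t: 26.8
ee_pos: [0.5214, 0.3202, 0.0476]
orientation: [0.14, 0.99, 0.0, -0.002]
contact_force: [-7.8, 2.0, 9.1]
grip_width: -0.0002
grasp_force: 5.3
```

```bash
python3 - <<'E'
from h import *
q=np.load("st3.npy"); e=robot.read_state()["ee_pos"][:2]-q[:2]; print("tool X",e@[np.cos(q[2]),np.sin(q[2])],"Y",e@[-np.sin(q[2]),np.cos(q[2])])
for n in("scene","side"):
    i=grab_frame(n); m=bluemask(i); k,l,st,c=cv2.connectedComponentsWithStats(m)
    for j in range(1,k):
        if st[j,4]>30 and st[j,1]>100: print(n,st[j],cv2.minAreaRect(np.argwhere(l==j)[:,::-1].astype(np.float32)))
E
```

```text
tool X -0.010710306224522364 Y 0.0004592553721237534
scene [357 164  24  12 150] ((369.3251647949219, 168.3693389892578), (23.314537048339844, 8.64322280883789), 12.804265975952148)
scene [335 211  28  40 769] ((349.2059020996094, 231.67648315429688), (22.070741653442383, 41.47359085083008), 14.03624439239502)
side [272 131  14  42 469] ((278.5, 151.5), (41.0, 13.0), 90.0)
side [209 132  15  21 231] ((216.3378448486328, 141.9729766845703), (13.809514999389648, 19.892276763916016), 9.462321281433105)
```

Blue is against the stop: motion ended at tool X −0.0107 with the force rising, as expected. I back off, rise and go for green.

Request:
arm_command(deltas=[0.05,0,-0.02,0,0.15,0,-0.08,0,0.2,0,-0.25,0,0.2,0,-0.5,0,0.2,0,-0.75,-0.06,0.2,0,-0.95,-0.15,0.2,0,-0.95,-0.22,0.2,0,-0.95,-0.22,0.2,0,-0.95,-0.22], fingers=255)

```text
t: 27.8
ee_pos: [0.4944, 0.3276, 0.1894]
orientation: [-0.031, 1.0, -0.0, -0.0]
contact_force: [-0.4, -0.1, -0.1]
grip_width: 0.0001
grasp_force: 0.0
```

Request:
arm_command(deltas=[0.025,-0.3,0,0,0.05,-0.6,0,0,0.075,-0.9,0,0], fingers=35)

```text
t: 28.1
ee_pos: [0.4914, 0.1911, 0.1882]
orientation: [-0.032, 0.999, -0.001, -0.001]
contact_force: [0.6, 0.1, 1.5]
grip_width: 0.0432
grasp_force: 0.0
```

Request:
arm_command(deltas=[0.025,-0.3,0,0,0.05,-0.6,0,0,0.075,-0.9,0,0])

```text
t: 28.4
ee_pos: [0.4889, 0.0553, 0.1885]
orientation: [-0.031, 1.0, -0.0, -0.001]
contact_force: [1.2, -0.2, 0.2]
grip_width: 0.0738
grasp_force: 0.0
```

Request:
arm_command(deltas=[0.025,-0.3,0,0,0.05,-0.6,0,0,0.075,-0.9,0,0])

```text
t: 28.7
ee_pos: [0.4863, -0.08, 0.1885]
orientation: [-0.031, 1.0, 0.0, -0.001]
contact_force: [0.6, 0.1, -0.6]
grip_width: 0.0739
grasp_force: 0.0
```

Request:
arm_command(deltas=[0.025,-0.3,0,0,0.05,-0.6,0.1,0,0.075,-0.79,0.3,0,0.075,-0.79,0.4,0,0.075,-0.79,0.4,0,0.075,-0.79,0.4,0])

```text
t: 29.3
ee_pos: [0.4832, -0.1969, 0.1288]
orientation: [-0.032, 1.0, 0.001, -0.001]
contact_force: [0.4, 0.2, 0.3]
grip_width: 0.0738
grasp_force: 0.0
```

Request:
arm_command(deltas=[0.005,0.006,0.2,0,0.005,0.006,0.45,0,0.005,0.006,0.65,0,0.005,0.006,0.75,0,0.005,0.006,0.785,0,0.005,0.006,0.785,0])

```text
t: 29.9
ee_pos: [0.4837, -0.1961, 0.0121]
orientation: [-0.033, 0.999, -0.0, 0.0]
contact_force: [-0.8, -0.4, 0.8]
grip_width: 0.0736
grasp_force: 0.0
```

Request:
arm_command(deltas=[0,0,0,0,0,0,0,0,0,0,0,0,0,0,0,0], fingers=255, squeeze=40)

```text
t: 30.3
ee_pos: [0.4845, -0.1969, 0.0133]
orientation: [-0.032, 0.999, -0.001, 0.002]
contact_force: [0.2, 1.8, 6.8]
grip_width: 0.0552
grasp_force: 44.2
```

Request:
arm_command(deltas=[0,0,-0.05,0,0,0,-0.2,0,0,0,-0.4,0,0,-0.1,-0.5,0,0.02,-0.35,-0.5,0,0.04,-0.6,-0.5,0,0.053,-0.805,-0.5,0,0.053,-0.805,-0.5,0,0.053,-0.805,-0.5,0])

```text
t: 31.2
ee_pos: [0.4824, -0.3181, 0.0869]
orientation: [-0.031, 1.0, 0.0, -0.0]
contact_force: [0.2, -0.2, -1.4]
grip_width: 0.0555
grasp_force: 43.2
```

```bash
python3 - <<'E'
from h import *
s=robot.read_state(); o=s["orientation"]; print(s["t"],s["ee_pos"],np.degrees(-2*np.arctan2(o[0],o[1])),s["grip_width"],s["contact_force"])
q=[.4843,-.3171,np.radians(3.8)]
w=camera_params("wrist"); im=grab_frame("wrist"); np.savez("w9.npz",R=w["R"],t=w["t"],im=im)
h=cv2.cvtColor(im,cv2.COLOR_BGR2HSV)
for n,m in(("yellow",cv2.inRange(h,(20,120,80),(35,255,255))),("green",cv2.inRange(h,(45,100,40),(85,255,255)))):
    k,l,st,c=cv2.connectedComponentsWithStats(m); print(n,[x.tolist() for x in st[1:] if x[4]>15])
# dock plate near edge: profile
g=cv2.cvtColor(im,cv2.COLOR_BGR2GRAY); P=[[-.055,-.037,.006],[-.055,.037,.006],[-.045,-.028,.011],[-.045,.028,.011]]
print(proj(w,st2w(q,P)).round(1))
E
```

```text
31.2 [ 0.48244285 -0.31807999  0.08691232] 3.5794691190328183 0.055529819013516876 [ 0.18894318 -0.16478768 -1.42973034]
yellow [[215, 138, 80, 7, 429]]
green [[178, 144, 156, 210, 12492]]
[[203.4 125. ]
 [308.6 124.6]
 [215.9 140.1]
 [296.2 139.8]]
```

```bash
python3 - <<'E'
from h import *
f=np.load("w9.npz"); w=dict(camera_params("wrist")); w["R"]=f["R"]; w["t"]=f["t"]; im=f["im"]
h=cv2.cvtColor(im,cv2.COLOR_BGR2HSV); m=cv2.inRange(h,(45,100,40),(85,255,255))
for v in range(142,200,3):
    x=np.flatnonzero(m[v]); print(v,x.min() if len(x) else 0,x.max() if len(x) else 0,len(x),h[v,256].tolist())
e=[.4824,-.3181,np.radians(3.7)]
for d in(-.004,-.002,0,.002): print(d,proj(w,st2w(e,[[-.045+d,-.028,.1236],[-.045+d,.028,.1236],[-.045+d,-.028,.0776],[.045+d,-.028,.1236]])).round(1).tolist())
E
```

```text
142 0 0 0 [26, 207, 180]
145 199 311 113 [71, 198, 85]
148 196 315 50 [36, 30, 121]
151 192 319 54 [36, 20, 130]
154 188 323 59 [26, 20, 177]
157 184 327 144 [69, 171, 85]
160 178 333 156 [69, 162, 93]
163 178 332 155 [69, 163, 128]
166 178 332 155 [68, 160, 129]
169 178 332 44 [69, 15, 123]
172 179 332 43 [0, 4, 115]
175 179 332 43 [0, 4, 122]
178 179 331 42 [9, 131, 80]
181 179 331 43 [9, 137, 95]
184 179 331 43 [10, 146, 98]
187 180 331 43 [10, 141, 103]
190 180 331 43 [10, 146, 103]
193 180 330 42 [8, 144, 103]
196 180 330 43 [9, 137, 104]
199 180 330 43 [9, 144, 101]
-0.004 [[177.0, 160.3], [333.2, 160.0], [198.4, 143.8], [191.2, 364.9]]
-0.002 [[177.3, 165.8], [332.9, 165.5], [198.6, 147.8], [191.5, 368.7]]
0 [[177.7, 171.3], [332.5, 170.9], [198.8, 151.9], [191.7, 372.4]]
0.002 [[178.1, 176.7], [332.2, 176.3], [199.0, 155.8], [192.0, 376.0]]
```

In the wrist frame green sits 4 mm back in the jaws. Shifting 4.5 mm in +x centres it on the dock, so I'll do that and lower.

Request:
arm_command(deltas=[-0.03,0.003,0.05,-0.002,-0.03,0.003,0.2,-0.002,-0.03,0.003,0.33,-0.002,-0.03,0.003,0.38,-0.002,-0.03,0.003,0.39,-0.002,-0.03,0.003,0.4,-0.002,-0.03,0.003,0.4,-0.002])

```text
t: 31.95
ee_pos: [0.4881, -0.317, 0.0274]
orientation: [-0.034, 0.999, -0.0, 0.0]
contact_force: [0.3, -0.6, -0.9]
grip_width: 0.0558
grasp_force: 43.3
```

Request:
arm_command(deltas=[0,0,0.01,0,0,0,0.02,0,0,0,0.025,0])

```text
t: 32.25
ee_pos: [0.4876, -0.3171, 0.0233]
orientation: [-0.034, 0.999, -0.0, 0.0]
contact_force: [-0.2, -0.0, -1.9]
grip_width: 0.0553
grasp_force: 43.3
```

Already below the rim-contact height (0.0243) without force, so it is entering the rim.

Request:
arm_command(deltas=[0,0,0.01,0,0,0,0.015,0])

```text
t: 32.45
ee_pos: [0.4874, -0.317, 0.0207]
orientation: [-0.034, 0.999, -0.0, -0.0]
contact_force: [0.3, 0.2, -2.0]
grip_width: 0.0551
grasp_force: 43.3
```

Request:
arm_command(deltas=[0,0,0.006,0,0,0,0.01,0])

```text
t: 32.65
ee_pos: [0.4874, -0.3169, 0.0204]
orientation: [-0.034, 0.999, -0.0, 0.0]
contact_force: [-3.4, 2.3, 12.4]
grip_width: 0.0549
grasp_force: 44.8
```

Seated: contact came at 0.0204 against a predicted 0.0203. I release and fetch white.

Request:
arm_command(deltas=[0,0,-0.008,0,0,0,-0.008,0,0,0,-0.008,0,0,0,-0.008,0,0,0,-0.15,0,0,0,-0.4,0,0,0,-0.67,0,-0.01,0.1,-0.75,0,-0.03,0.35,-0.75,0,-0.05,0.65,-0.75,0,-0.07,0.9,-0.75,0], fingers=35)

```text
t: 33.75
ee_pos: [0.4877, -0.179, 0.1313]
orientation: [-0.033, 0.999, 0.001, -0.001]
contact_force: [0.1, -0.1, -0.9]
grip_width: 0.0735
grasp_force: 0.0
```

Request:
arm_command(deltas=[-0.025,0.3,0,0,-0.05,0.6,0,0,-0.07,0.9,0,0])

```text
t: 34.05
ee_pos: [0.4893, -0.0439, 0.1312]
orientation: [-0.034, 0.999, 0.0, -0.0]
contact_force: [0.2, 0.5, -0.5]
grip_width: 0.0735
grasp_force: 0.0
```

Request:
arm_command(deltas=[-0.025,0.3,0,0,-0.05,0.6,0,0,-0.067,0.84,0,0,-0.067,0.84,0,0,-0.067,0.84,0,0])

```text
t: 34.55
ee_pos: [0.4908, 0.0813, 0.1313]
orientation: [-0.035, 0.999, -0.0, -0.001]
contact_force: [-0.2, -0.3, -0.5]
grip_width: 0.0737
grasp_force: 0.0
```

```bash
python3 - <<'E'
from h import *
s=robot.read_state(); o=s["orientation"]; e=s["ee_pos"]; print(s["t"],e,np.degrees(-2*np.arctan2(o[0],o[1])),s["grip_width"])
y=-2*np.arctan2(o[0],o[1]); d=np.array([.4900,.0807])-e[:2]
print((-d[0]*np.cos(y)-d[1]*np.sin(y))/.15,(-d[0]*np.sin(y)+d[1]*np.cos(y))/.15,(e[2]-.0130)/.15)
E
```

```text
34.55 [0.49084636 0.08125734 0.13125549] 4.03916947157551 0.07371580846605003
0.0058901183949758296 -0.0033089290731829215 0.7883699060766787
```

Request:
arm_command(deltas=[0.006,-0.003,0.2,0,0.006,-0.003,0.45,0,0.006,-0.003,0.65,0,0.006,-0.003,0.75,0,0.006,-0.003,0.785,0,0.006,-0.003,0.785,0])

```text
t: 35.15
ee_pos: [0.4903, 0.0787, 0.0133]
orientation: [-0.033, 0.999, -0.0, -0.001]
contact_force: [0.2, 0.5, 0.4]
grip_width: 0.0736
grasp_force: 0.0
```

Request:
arm_command(deltas=[0,0,0,0,0,0,0,0,0,0,0,0,0,0,0,0], fingers=255)

```text
t: 35.55
ee_pos: [0.4918, 0.0797, 0.0151]
orientation: [-0.034, 0.999, -0.0, 0.001]
contact_force: [-0.3, -1.3, 5.9]
grip_width: 0.0553
grasp_force: 44.0
```

Request:
arm_command(deltas=[0,0,-0.05,0,0,0,-0.2,0,0,0,-0.45,0,0,-0.05,-0.7,0,0.01,-0.2,-0.8,0,0.03,-0.45,-0.8,0,0.05,-0.7,-0.8,0,0.067,-0.95,-0.8,0])

```text
t: 36.35
ee_pos: [0.4899, -0.0639, 0.1347]
orientation: [-0.034, 0.999, 0.0, 0.0]
contact_force: [0.8, 0.0, -2.3]
grip_width: 0.0553
grasp_force: 43.3
```

Request:
arm_command(deltas=[0.025,-0.3,0,0,0.045,-0.6,0,0,0.065,-0.9,0,0])

```text
t: 36.65
ee_pos: [0.4892, -0.1997, 0.1344]
orientation: [-0.034, 0.999, 0.0, -0.0]
contact_force: [0.8, 0.4, -0.4]
grip_width: 0.0557
grasp_force: 43.2
```

Request:
arm_command(deltas=[0.02,-0.3,0,0,0.04,-0.6,0,0,0.055,-0.81,0,0,0.055,-0.81,0,0,0.055,-0.81,0,0,0.055,-0.81,0,0])

```text
t: 37.25
ee_pos: [0.4892, -0.3187, 0.1338]
orientation: [-0.034, 0.999, 0.001, -0.001]
contact_force: [-0.5, 0.0, -0.1]
grip_width: 0.0551
grasp_force: 43.2
```

```bash
python3 - <<'E'
from h import *
s=robot.read_state(); o=s["orientation"]; e=s["ee_pos"]; print(s["t"],e,np.degrees(-2*np.arctan2(o[0],o[1])),s["grip_width"],s["contact_force"])
w=camera_params("wrist"); im=grab_frame("wrist"); np.savez("w10.npz",R=w["R"],t=w["t"],im=im)
h=cv2.cvtColor(im,cv2.COLOR_BGR2HSV); m=cv2.inRange(h,(45,100,40),(85,255,255))
for v in range(100,165,4):
    x=np.flatnonzero(m[v]); print(v,x.min() if len(x) else 0,x.max() if len(x) else 0,len(x))
print("V col256",[(v,int(h[v,256,2]),int(h[v,256,0]),int(h[v,256,1])) for v in range(110,200,3)])
for v in (165,175,185,195,205): print(v,"V row",[int(a) for a in h[v,164:200:2,2]],[int(a) for a in h[v,310:348:2,2]])
q=[.4834,-.3172,np.radians(3.8)]
print("green rim",proj(w,st2w(q,[[-.045,-.028,.057],[-.045,.028,.057]])).round(1).tolist())
ee=[e[0],e[1],-2*np.arctan2(o[0],o[1])]; u=e[2]-.0092
for d in(-.004,-.002,0,.002,.004): print(d,proj(w,st2w(ee,[[-.045+d,-.028,u+.05],[-.045+d,.028,u+.05],[-.045+d,-.028,u+.004]])).round(1).tolist())
E
```

```text
37.25 [ 0.48917954 -0.31865078  0.13379758] 3.8966386093739738 0.05512488151864558 [-0.53418785  0.02983572 -0.12695521]
100 0 0 0
104 0 0 0
108 0 0 0
112 0 0 0
116 0 0 0
120 0 0 0
124 230 270 5
128 218 298 39
132 218 297 80
136 218 298 17
140 218 296 15
144 218 297 16
148 218 297 17
152 0 0 0
156 0 0 0
160 0 0 0
164 0 0 0
V col256 [(110, 216, 20, 30), (113, 121, 105, 17), (116, 132, 99, 14), (119, 132, 105, 12), (122, 129, 100, 12), (125, 122, 52, 46), (128, 160, 44, 30), (131, 221, 70, 120), (134, 134, 68, 38), (137, 123, 173, 8), (140, 123, 150, 4), (143, 95, 12, 158), (146, 103, 10, 144), (149, 100, 8, 145), (152, 123, 45, 21), (155, 122, 40, 19), (158, 130, 33, 20), (161, 130, 37, 18), (164, 137, 41, 20), (167, 123, 45, 25), (170, 163, 40, 19), (173, 171, 38, 16), (176, 172, 39, 15), (179, 124, 135, 4), (182, 116, 165, 9), (185, 120, 128, 9), (188, 114, 11, 163), (191, 133, 11, 155), (194, 136, 10, 158), (197, 140, 11, 153)]
165 V row [214, 214, 214, 215, 215, 213, 215, 203, 206, 186, 129, 124, 130, 136, 135, 136, 136, 134] [133, 132, 132, 134, 130, 134, 132, 138, 131, 178, 214,
[... 444 characters left out ...]
 [225, 225, 225, 225, 224, 225, 224, 239, 249, 249, 249, 243, 111, 116, 118, 116, 115, 118] [143, 118, 119, 119, 119, 118, 115, 225, 255, 255, 255, 253, 223, 225, 224, 225, 227, 184, 181]
205 V row [154, 229, 225, 225, 225, 225, 225, 228, 248, 247, 248, 251, 134, 114, 115, 115, 117, 115] [117, 118, 118, 117, 119, 115, 123, 255, 255, 255, 255, 246, 178, 157, 158, 157, 156, 156, 158]
green rim [[217.4, 128.8], [298.1, 129.0]]
-0.004 [[174.9, 162.3], [336.5, 162.2], [197.3, 144.8]]
-0.002 [[175.3, 168.0], [336.1, 167.9], [197.5, 149.0]]
0 [[175.6, 173.6], [335.7, 173.5], [197.7, 153.1]]
0.002 [[176.0, 179.2], [335.3, 179.1], [197.9, 157.2]]
0.004 [[176.4, 184.7], [334.9, 184.6], [198.1, 161.2]]
```

In the wrist frame white is about 4.7 mm too far in +x and 1.5 mm off in y relative to green. I'll correct that and lower.

Request:
arm_command(deltas=[0.031,0.012,0.05,0,0.031,0.012,0.2,0,0.031,0.012,0.33,0,0.031,0.012,0.39,0,0.031,0.012,0.41,0,0.031,0.012,0.415,0,0.031,0.012,0.415,0])

```text
t: 38.0
ee_pos: [0.4856, -0.3189, 0.0724]
orientation: [-0.034, 0.999, -0.0, 0.0]
contact_force: [-0.2, -0.0, -0.5]
grip_width: 0.0554
grasp_force: 43.2
```

Request:
arm_command(deltas=[0,0,0.01,0,0,0,0.02,0,0,0,0.025,0])

```text
t: 38.3
ee_pos: [0.4852, -0.3189, 0.0683]
orientation: [-0.034, 0.999, -0.0, 0.0]
contact_force: [0.4, -1.0, -1.3]
grip_width: 0.0554
grasp_force: 43.2
```

Request:
arm_command(deltas=[0,0.008,0,0,0,0.008,0.01,0,0,0.008,0.015,0,0,0.008,0.015,0])

```text
t: 38.7
ee_pos: [0.4849, -0.3175, 0.0657]
orientation: [-0.034, 0.999, 0.0, -0.0]
contact_force: [0.0, 0.5, -1.8]
grip_width: 0.0555
grasp_force: 43.2
```

Request:
arm_command(deltas=[0,0,0.007,0,0,0,0.012,0])

```text
t: 38.9
ee_pos: [0.485, -0.3176, 0.0641]
orientation: [-0.034, 0.999, -0.0, -0.0]
contact_force: [-2.0, 0.8, 6.7]
grip_width: 0.0553
grasp_force: 44.1
```

Seated at the predicted 0.0641. Next I release, rise clear and check everything numerically.

Request:
arm_command(deltas=[0,0,0,0,0,0,0,0,0,0,0,0,0,0,0,0,0,0,0,0,0,0,-0.15,0,0,0,-0.4,0,0,0,-0.7,0,0,0,-1,0,0,0,-1,0,0,0,-1,0], fingers=35)

```text
t: 40.0
ee_pos: [0.4856, -0.318, 0.2156]
orientation: [-0.034, 0.999, -0.001, 0.001]
contact_force: [0.1, -0.1, -1.1]
grip_width: 0.0736
grasp_force: 0.0
```

Request:
arm_command(deltas=[0.3,0.3,0,0,0.3,0.6,0,0,0.3,0.9,0,0,0.3,0.9,0,0,0.3,0.9,0,0])

```text
t: 40.5
ee_pos: [0.4298, -0.1844, 0.2126]
orientation: [-0.035, 0.999, 0.001, -0.001]
contact_force: [0.3, -0.1, 0.3]
grip_width: 0.0737
grasp_force: 0.0
```

```bash
python3 - <<'E'
from h import *
s=robot.read_state(); print(s["t"],s["ee_pos"],s["contact_force"])
s0={n:cv2.resize(cv2.imread(f"pics/{n}0.png"),(512,384),interpolation=cv2.INTER_AREA) for n in("scene","side")}
q3=np.load("st3.npy")
for n in("scene","side"):
    p=camera_params(n); im=grab_frame(n); h=cv2.cvtColor(im,cv2.COLOR_BGR2HSV)
    for c,m,mm in(("green",cv2.inRange(h,(45,100,40),(85,255,255)),40),("blue",bluemask(im),30)):
        k,l,st,_=cv2.connectedComponentsWithStats(m); print(n,c,[x.tolist() for x in st[1:] if x[4]>mm])
    q=[.4833,-.3174,np.radians(3.8)]
    for t,z in(("white rim .103",.103),("green rim .057",.057)): print(n,t,proj(p,st2w(q,[[-.045,-.028,z],[.045,-.028,z],[.045,.028,z],[-.045,.028,z]])).round().tolist())
    d=cv2.absdiff(im,s0[n]).max(2)
    for b,X in(("black",[.64,-.085,.03]),("bowl",[.465,-.076,.02]),("jar",[.639,.083,.04]),("amber",[.61,-.32,.05]),("soap",[.726,.231,.08]),("carton",[.77,.065,.015])):
        u,v=proj(p,X)[0].astype(int); r=d[v-14:v+14,u-14:u+14]; print(n,b,"diff mean",r.mean().round(1),"p95",np.percentile(r,95) if r.size else None)
E
```

```text
40.5 [ 0.42978291 -0.18436924  0.21262585] [ 0.31881248 -0.10694481  0.27944965]
scene green [[115, 149, 29, 33, 286]]
scene blue [[457, 0, 21, 36, 265], [468, 0, 44, 49, 1620], [339, 47, 35, 13, 213], [357, 164, 24, 12, 143], [335, 211, 28, 40, 769]]
scene white rim .103 [[116.0, 134.0], [108.0, 155.0], [131.0, 155.0], [137.0, 133.0]]
scene green rim .057 [[120.0, 147.0], [113.0, 169.0], [135.0, 168.0], [141.0, 147.0]]
scene black diff mean 4.3 p95 13.0
scene bowl diff mean 12.3 p95 50.0
scene jar diff mean 10.2 p95 76.0
scene amber diff mean 4.0 p95 18.549999999999727
scene soap diff mean 2.0 p95 4.0
scene carton diff mean 1.6 p95 5.0
side green [[159, 331, 36, 24, 620]]
side blue [[272, 131, 14, 42, 466], [210, 132, 15, 21, 208]]
side white rim .103 [[152.0, 315.0], [217.0, 305.0], [213.0, 277.0], [154.0, 286.0]]
side green rim .057 [[157.0, 337.0], [219.0, 326.0], [215.0, 298.0], [158.0, 307.0]]
side black diff mean 7.1 p95 24.84999999999991
side bowl diff mean 19.1 p95 53.0
side jar diff mean 4.2 p95 8.0
side amber diff mean 3.9 p95 7.0
side soap diff mean 3.7 p95 7.0
side carton diff mean 3.8 p95 7.0
```

```bash
python3 - <<'E'
from h import *
for n in("scene","side"):
    p=camera_params(n); u,v=proj(p,[.465,-.076,.02])[0].astype(int)
    for t,im in(("t0",cv2.resize(cv2.imread(f"pics/{n}0.png"),(512,384),interpolation=cv2.INTER_AREA)),("now",grab_frame(n))):
        h=cv2.cvtColor(im,cv2.COLOR_BGR2HSV); m=cv2.inRange(h,(3,120,40),(14,255,255)); k,l,st,c=cv2.connectedComponentsWithStats(m)
        j=max(range(1,k),key=lambda j:st[j,4]-50*np.hypot(*(c[j]-(u,v)))); print(n,t,st[j].tolist(),c[j].round(1))
        if n=="side":
            g=cv2.cvtColor(im,cv2.COLOR_BGR2GRAY); print("white stack col 180, rows 270-350",g[270:350:3,180].tolist())
E
```

```text
scene t0 [204, 155, 29, 23, 494] [218.  165.6]
scene now [204, 155, 29, 23, 502] [218.  165.5]
side t0 [194, 300, 185, 84, 10959] [283.1 350.8]
white stack col 180, rows 270-350 [75, 114, 132, 126, 161, 118, 72, 72, 74, 71, 71, 71, 68, 61, 31, 30, 29, 32, 30, 32, 28, 23, 20, 19, 18, 20, 20]
side now [194, 300, 185, 84, 10448] [283.3 350.9]
white stack col 180, rows 270-350 [89, 91, 90, 93, 165, 79, 75, 69, 79, 118, 121, 114, 100, 171, 84, 80, 70, 72, 68, 73, 71, 43, 28, 27, 29, 29, 29]
```

```bash
python3 -c "
from bench import robot
print(robot.close_job())"
```

```text
the job is handed in; nothing more can be done
None
```

I handed the job in at about 41 s: blue rests against the orange stop under the hood, and green is seated on the dock with white seated on top. The final image and force checks agreed with this, and no bystander appears to have moved.

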